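Make up and stack two weld-bracket kits

ROBOT

A 6-joint arm with a two-finger parallel gripper is mounted at the origin on the work surface. World frame = base frame: x ahead of the robot, y to its left, z up, the work surface at z = 0. Lengths are in mm, angles in degrees, forces in N, time in s.
With the tool pointing down it reaches from about 300 to 850 mm from the base axis. Payload 4.2 kg.
Tool frame: the origin (TCP) lies at the very end of the fingers, on their centre line; the grasp point (between the pads) lies env.grip_point_offset behind it (env.grip_point_offset is the distance from the TCP to the grasp point, in mm); z points along the fingers, y is the direction in which the jaws open and shut (so a half turn about z gives the same grasp; the last joint's range is limited). The gripper opens to 91 mm and grips with 3 to 60 N. Pads are 32 mm wide; open, the fingers measure 118 mm over their backs; the gripper's body (76 mm by 178 mm) begins 60 mm behind the grasp point.
Start: joints at [-76.547, 18.312, 89.639, -0, 72.044, -1.146], TCP at [144.932, -556.451, 213.976] pointing down, gripper open.
Joint ranges: [-177.97, 177.97], [-48.28, 115.42], [12.27, 149.76], [-77.06, 257.06], [2.81, 150.46], [-146.56, 146.56]. Speed limits (degrees/s): [147.25, 147.25, 180, 180, 180, 180].

INTERFACE

Orientations are given as [roll, pitch, yaw] about the fixed x, y, z axes, in that order (R = Rz(yaw) Ry(pitch) Rx(roll)).
In Python, from workcell import env, grab_frame, camera_params gives the robot as it stands. The module is installed in compiled form; this text tells all that it offers.
- The arm moves only by the shell command python3 -m creep 'ROWS' [OPENING] [FORCE]. ROWS is a JSON object of lists of equal length, an entry for each row: "offset": the shift along the tool's x, y, z in m, a list of three; "rotation": the turn, a rotation vector about the tool's x, y, z in degrees, a list of three. A call has 1 to 5 rows; each row shifts and turns the commanded pose from where the row before left it, along the tool's axes as they then stand; what a row does not reach is not made up. A row lasts 1/8 s, in which the tool goes at most 62.5 mm and 10.7 degrees, less where a joint would pass 70% of its speed; a pose out of reach is approached as far as the arm can. A call is refused whole if a number of a shift passes 0.0625 or a number of a turn 10.7, either way. A call with a gripper value outside its range is refused whole. OPENING is the closure, from 0 (fully open) to 1 (shut), set as the call begins (- or left out, the last holds). The fingers move at their own pace and stop on an object; FORCE is the grip in N (left out, the last holds). Time passes only in rows, so rows that do not move let the fingers close. It gives the time, the measured TCP pose, the force and the opening at its end, in the units of the state.
- env.state(): the state, without advancing time (a new reading comes with each control period).
- grab_frame(name): name is "scene" or "side" or "wrist"; returns the picture (420x560x3 uint8, red, green, blue); there is no depth.
- camera_params(name): a dict with "mtx" (3x3 intrinsics, pixels), "R" (3x3) and "t" (3): a world point X has camera coordinates R X + t. Camera axes: x right, y down, z forward; pixel columns grow to the right and rows downward; lengths in mm; the calibration is good to about 2 mm. A picture is of the moment at which its call begins: read the wrist's pose just before it. camera_params takes no time and is no camera call; for the wrist camera it gives the pose at the moment of the call.
- env.job_done(): hands the job in, once; it reports no verdict.
The state is a dict: "time_s": time; "qpos": joint angles; "qvel": joint speeds; "effort": joint torques, N m; "ee_pos": TCP position; "ee_rot": TCP orientation; "force": force on the tool from outside, world axes, zero at the start; "torque": the same for the moment, N m; "gripper_width": finger opening in mm.
Only numpy, scipy, OpenCV 4.12 (cv2) and the standard library are available. Lean on these libraries where they do the work, as an engineer would, in place of code of your own. Each camera call takes 0.05 s, during which the arm holds its last target.

TASK

Make up the two bracket kits from the parts on the welding bench: stand the long sleeve and the U-channel bracket in the deep bin, leaving that bin where it is. Then stack the shallow tray on the deep bin, turned so that its label lip is at the opposite end from the deep bin's and its feet stand in the rim pockets instead of the tray nesting down onto the parts. The short sleeve and the angle bracket make up the kit in the tray, one on each side of its grip bar; all four parts must end up standing upright, as they stand now.

Things in the scene. Friction and masses are not known exactly. Their poses are not given: they have to be found in the camera images.
- deep_bin: Deep grey plastic stack-nest bin, no bar inside, loose, 0.55 kg. Rim 202 (x) by 142 (y), 66 tall; inner floor 4 up, 170 by 98, sloped walls. Origin: centre of underside; x lengthwise to its label lip (tab with blank white label). Rim pockets, 26 long, 8 deep, in the long sides at x = -68, +36; they take the tray's feet with 5 to spare each way. Free height over its floor under the tray: 54.
- tray: Shallow grey stack-nest tray with a grip bar across its middle, same rim, 44 tall, floor 4 thick, 0.32 kg. Origin: centre of underside; x to its own label lip. Feet 16 long at x = +68, -36 on the long sides. Starts the same way round as the deep bin, within 30 degrees, and would nest so. Turned half a turn and centred on it, its feet stand in the pockets: underside 58 above the deep bin's.
- tray_grip (a point): Centre of the tray's grip bar: 14 thick (x), 70 long (y), 18 tall, its top flush with the rim; 35 above the tray's underside, at its middle; same axes as the tray. Clear depth below it to the tray floor 31. The floor of each half of the tray is 75 (x) by 94 (y) inside, centred 45 from the bar.
- tray_label (a point): Top of the tray's label lip, 109 along the tray's x from its middle, 44 above its underside.
- long_sleeve_mid (a point): Centre (half-way up) of the long sleeve: bright steel tube standing on end, outer diameter 40, bore 30, 48 tall, 0.21 kg. z along the tube.
- short_sleeve_mid (a point): Centre (half-way up) of the short sleeve: the same bright tube, outer diameter 40, bore 30, only 26 tall, 0.11 kg. z along the tube.
- channel_mid (a point): Centre (half-way up) of the U-channel bracket: bright steel channel with a flat base below and two upright legs with a bolt hole each; 50 long (x), 46 wide over the legs (y), 48 tall, base and legs 6 thick, 0.28 kg. Grasp it across the legs (y).
- angle_leg (a point): Centre of the upright leg, half-way up, of the angle bracket: bright steel L, flat leg 40 by 40 and 10 thick on the bench, upright leg 10 thick (x), 40 long (y), standing along one edge, 40 tall in all, 0.21 kg. The point is 20 above the underside; the flat leg reaches from the upright leg to +x (the middle of the flat leg's 40 is 15 from this point along +x). Grasp it by the upright leg, across x, above the flat leg.

How it is judged (in metres and radians):
On the way, in this order (a step that is already met when the one before it is completed fails the run):
1. the long sleeve and the U-channel stand upright in the deep bin (x of long_sleeve_mid in the frame of deep_bin between -0.09 and 0.09 m and y of long_sleeve_mid in the frame of deep_bin between -0.056 and 0.056 m and z of long_sleeve_mid in the frame of deep_bin between 0.018 and 0.038 m and angle between each of long_sleeve_mid, channel_mid's own z axis and vertical below 0.25 rad and x of channel_mid in the frame of deep_bin between -0.09 and 0.09 m and y of channel_mid in the frame of deep_bin between -0.056 and 0.056 m and z of channel_mid in the frame of deep_bin between 0.018 and 0.038 m), for 0.2 s.
2. the tray, turned half a turn, stands in the rim pockets of the deep bin, above the finished kit (all of step 1 and x of tray_grip in the frame of deep_bin between -0.012 and 0.012 m and y of tray_grip in the frame of deep_bin between -0.012 and 0.012 m and z of tray_grip in the frame of deep_bin between 0.089 and 0.097 m and angle between the x axis of tray and the x axis of deep_bin, either way round below 0.14 rad and x of tray_label in the frame of deep_bin below -0.09 m and angle between tray's own z axis and vertical below 0.04 rad), for 0.2 s.
At the end, for the whole second after the job is handed in: Long sleeve and channel upright (14 deg) on the deep bin's floor; tray seated in its rim pockets, label opposite (centred 12 mm, height 4 mm, 8 deg); short sleeve and angle upright on the tray floor, one each side of the bar; released, at rest, deep bin moved under 50 mm (all of step 2 and x of short_sleeve_mid in the frame of tray between -0.09 and 0.09 m and y of short_sleeve_mid in the frame of tray between -0.056 and 0.056 m and z of short_sleeve_mid in the frame of tray between 0.007 and 0.027 m and angle between each of short_sleeve_mid, angle_leg's own z axis and vertical below 0.25 rad and x of angle_leg in the frame of tray between -0.09 and 0.09 m and y of angle_leg in the frame of tray between -0.056 and 0.056 m and z of angle_leg in the frame of tray between 0.014 and 0.034 m and ((x of short_sleeve_mid in the frame of tray above 0.005 m and x of angle_leg in the frame of tray below -0.005 m) or (x of short_sleeve_mid in the frame of tray below -0.005 m and x of angle_leg in the frame of tray above 0.005 m)) and angle between deep_bin's own z axis and vertical below 0.04 rad and linear speed of each of deep_bin, tray below 0.02 m/s); the robot touches nothing.
It fails at once if the deep bin is shoved or lifted more than 50 mm from where it stood (distance of deep_bin from where it was at the start of the episode above 0.05 m).
It also fails if it takes over 134 s, if anything falls off the work surface, if the arm or the gripper's body presses on something with over 40 N, if the wrist force passes 120 N, or if a joint passes its speed limit or range.

## Working session

There is one attempt and no reset: what is moved stays moved. The work goes in short steps, Python scripts to look and compute and a shell command to move; the robot and the scene stay as the last step left them, time stands still between calls to the robot, and variables do not carry over. Pictures are saved under pics/ and viewed, and the job is handed in when it is done.

```bash
ls; mkdir -p pics; python3 - <<'E'
from workcell import env, grab_frame, camera_params
import cv2
print(env.state(), env.grip_point_offset)
for n in ("scene","side","wrist"):
    p=camera_params(n); print(n,p)
    cv2.imwrite(f"pics/a_{n}.png",cv2.cvtColor(grab_frame(n),cv2.COLOR_RGB2BGR))
E
```

```text
pics
{'time_s': 0.0, 'qpos': array([-7.65467201e+01,  1.83498563e+01,  8.97054801e+01, -2.12995054e-03,
        7.20431269e+01, -1.14746447e+00]), 'qvel': array([ 0.01435262,  0.06415074,  0.09819129, -0.08676634, -0.01624628,
        0.03087848]), 'effort': array([ 8.94333189e-04, -4.12457550e+01, -2.31969345e+01,  7.27400417e-02,
        4.59403172e-02, -1.69880482e-04]), 'ee_pos': array([ 144.80570934, -555.95431649,  213.14444125]), 'ee_rot': array([-1.79901516e+02,  5.28652817e-05,  1.46014028e+01]), 'force': array([ 0.20859365,  0.48532624, -0.43282896]), 'torque': array([ 0.01381268, -0.00161335,  0.01533167]), 'gripper_width': 91.20828267992137} 18.8
scene {'mtx': array([[438.6691556 ,   0.        , 284.59081092],
       [  0.        , 438.6691556 , 220.54341846],
       [  0.        ,   0.        ,   1.        ]]), 'R': array([[ 0.43848173,  0.89872274,  0.00558578],
       [ 0.65195517, -0.31379497, -0.6902805 ],
       [-0.618618  ,  0.30631707, -0.7235203 ]]), 't': array([-246.03550682, -296.62032121, 1189.65973411])}
side {'mtx': array([[454.64979648,   0.        , 276.66471439],
       [  0.        , 454.64979648, 208.70842627],
       [  0.        ,   0.        ,   1.        ]]), 'R': array([[ 0.97598328, -0.21678408, -0.02147769],
       [-0.16617743, -0.67712499, -0.71685899],
       [ 0.14086054,  0.7032115 , -0.69688729]]), 't': array([-554.38697376,  128.06898058, 1009.89519685])}
wrist {'mtx': array([[371.65522505,   0.        , 281.07402743],
       [  0.        , 371.65522505, 212.09074349],
       [  0.        ,   0.        ,   1.        ]]), 'R': array([[ 0.25168008, -0.96780898, -0.00170671],
       [-0.92451006, -0.24094097,  0.29534489],
       [-0.28624865, -0.07275456, -0.95538918]]), 't': array([-574.13532828,  -33.0042748 ,  393.16971023])}
```

View pics/a_scene.png

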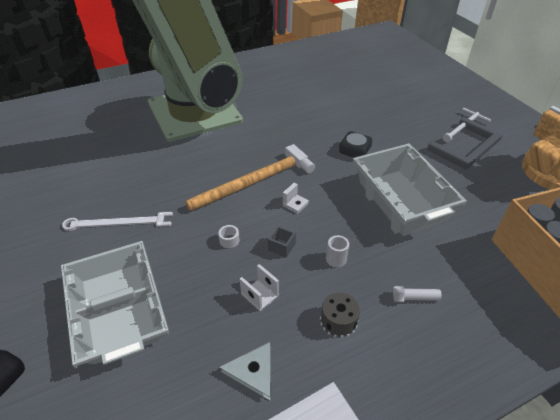

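View pics/a_side.png

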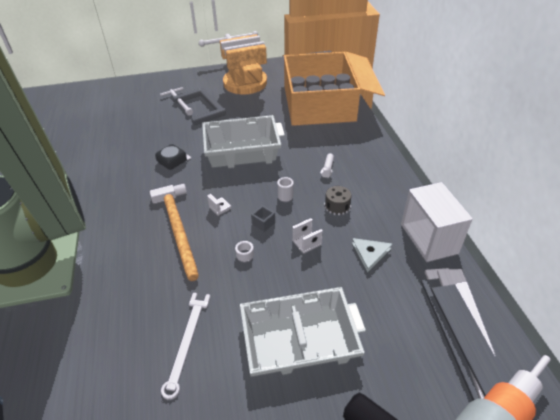

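View pics/a_wrist.png

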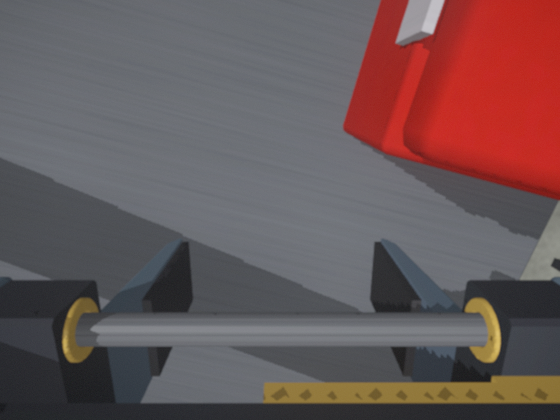

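The scene view shows the tray (bar) near (113,300), the deep bin near (408,185), the short sleeve at (229,237), the long sleeve at (338,250), the U-channel at (260,287) and the angle at (295,200). The wrist sees only bench and a red toolbox. Next I'll take enlarged crops.

```bash
cat > h.py <<'E'
import numpy as np, cv2
from workcell import env, grab_frame, camera_params
def snap(n,name):
    p=camera_params(n); im=cv2.cvtColor(grab_frame(n),cv2.COLOR_RGB2BGR); cv2.imwrite(f"pics/{name}.png",im); np.savez(f"pics/{name}.npz",**p); return im
def crop(src,x0,y0,x1,y1,k,out):
    im=cv2.imread(f"pics/{src}.png")[y0:y1,x0:x1]; im=cv2.resize(im,None,fx=k,fy=k,interpolation=cv2.INTER_CUBIC)
    st=10
    for x in range((x0+st-1)//st*st,x1,st):
        cv2.line(im,((x-x0)*k,0),((x-x0)*k,6 if x%50 else 14),(0,0,255),1)
        if x%(20)==0: cv2.putText(im,str(x),((x-x0)*k-8,24),0,.35,(0,255,255),1)
    for y in range((y0+st-1)//st*st,y1,st):
        cv2.line(im,(0,(y-y0)*k),(6,(y-y0)*k),(0,0,255),1)
        if y%20==0: cv2.putText(im,str(y),(8,(y-y0)*k+4),0,.35,(0,255,255),1)
    cv2.imwrite(f"pics/{out}.png",im)
def ray(p,uv):
    d=np.linalg.inv(p["mtx"])@np.array([uv[0],uv[1],1.]); R=p["R"]; return -R.T@p["t"], R.T@d
def onz(p,uv,z):
    c,d=ray(p,uv); return c+d*(z-c[2])/d[2]
def tri(obs):
    A=np.zeros((3,3));b=np.zeros(3)
    rs=[ray(*o) for o in obs]
    for c,d in rs:
        d=d/np.linalg.norm(d);P=np.eye(3)-np.outer(d,d);A+=P;b+=P@c
    X=np.linalg.solve(A,b)
    e=[np.linalg.norm(np.cross(X-c,d/np.linalg.norm(d))) for c,d in rs]
    return X,max(e)
def proj(p,X):
    c=p["R"]@np.asarray(X,float)+p["t"]; u=p["mtx"]@(c/c[2]); return u[:2]
E
python3 - <<'E'
from h import *
crop("a_scene",180,140,370,320,4,"c1")
crop("a_scene",340,130,480,240,5,"c2")
crop("a_scene",50,230,190,370,4,"c3")
crop("a_side",190,170,340,270,5,"c4")
crop("a_side",190,105,300,175,7,"c5")
crop("a_side",225,280,375,380,5,"c6")
E
```

```text
(no output)
```

View pics/c1.png

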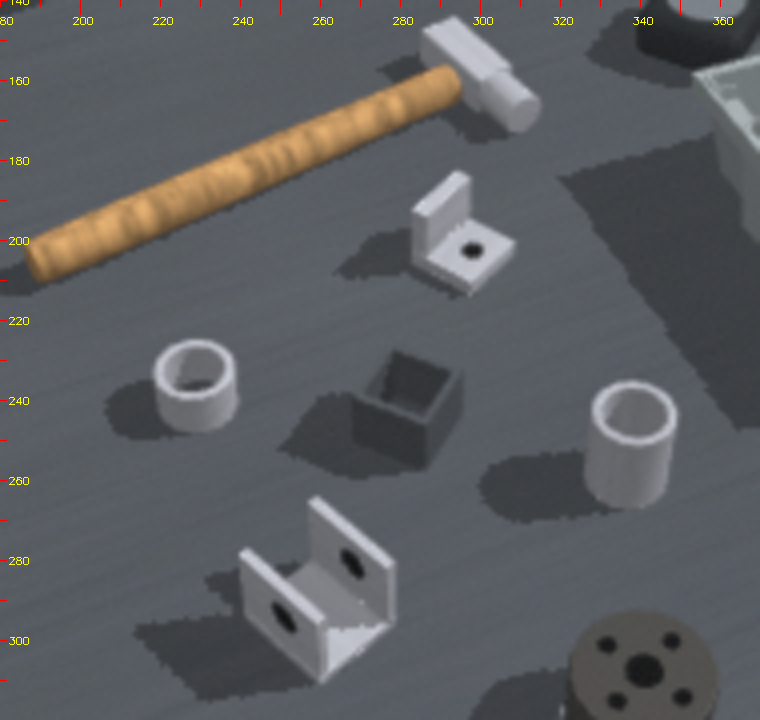

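View pics/c2.png

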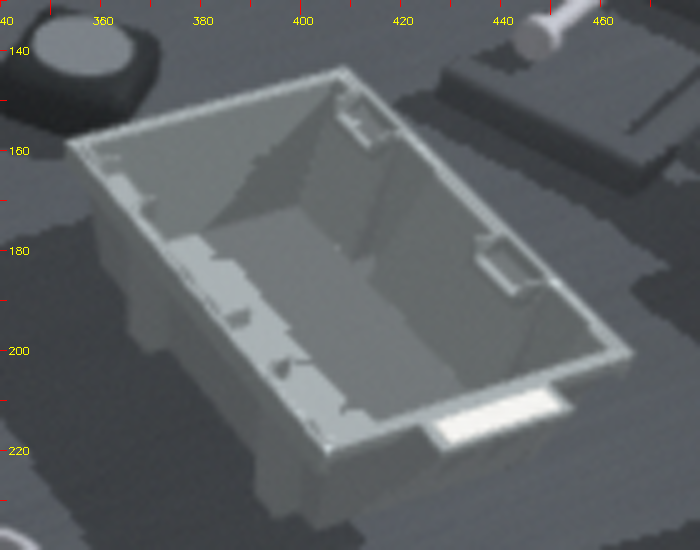

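View pics/c3.png

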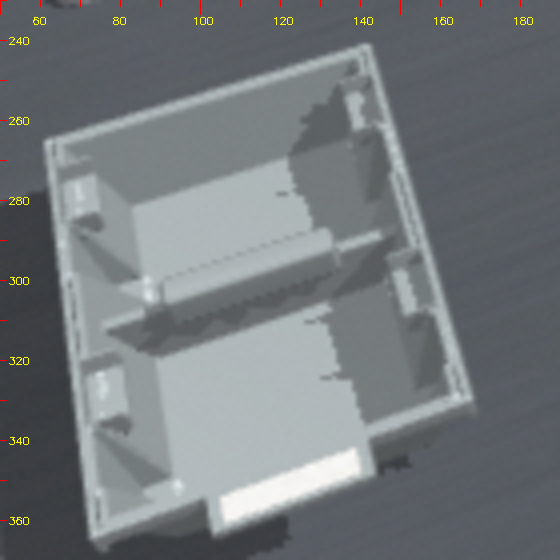

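View pics/c4.png

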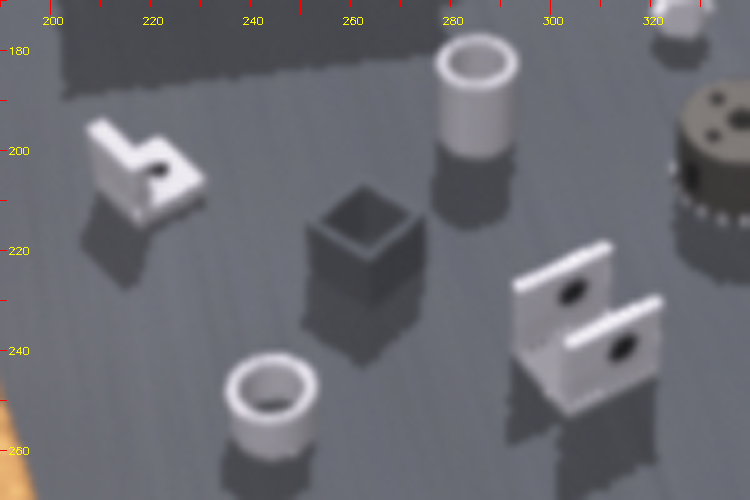

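View pics/c5.png

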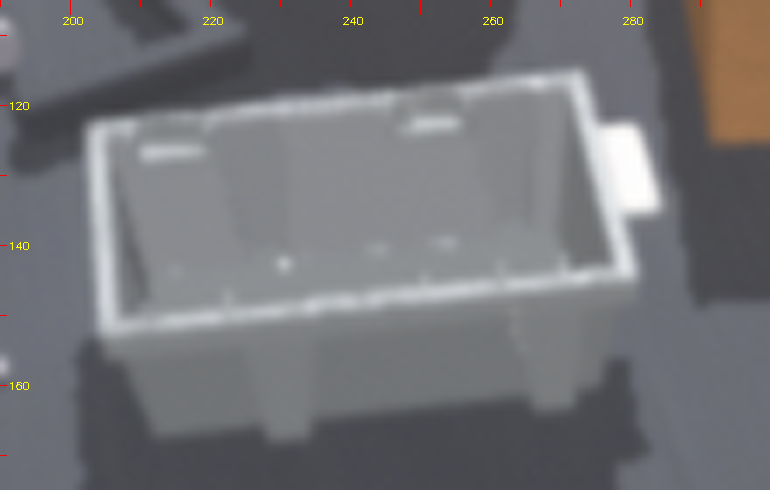

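View pics/c6.png

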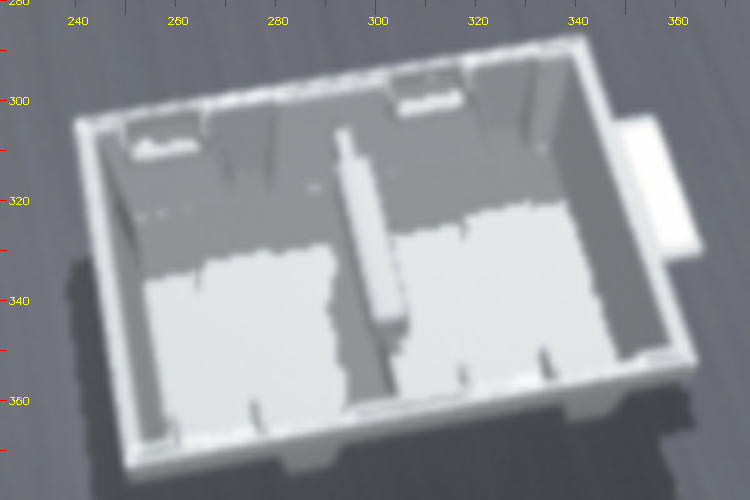

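```bash
cat > m1.py <<'E'
from h import *
S=camera_params("scene"); D=camera_params("side")
c1=lambda x,y:(180+x/4-.4,140+y/4-.4)
c2=lambda x,y:(340+x/5-.4,130+y/5-.4)
c3=lambda x,y:(50+x/4-.4,230+y/4-.4)
c4=lambda x,y:(190+x/5-.4,170+y/5-.4)
c5=lambda x,y:(190+x/7-.4,105+y/7-.4)
c6=lambda x,y:(225+x/5-.4,280+y/5-.4)
def t(n,a,b):
    X,e=tri([(S,a),(D,b)]); print(n,X.round(1),"gap",round(e,1)); return X
t("short top 26",c1(196,372),c4(271.5,387))
t("long top 48",c1(634,413),c4(477,63))
t("chan top 48",c1(318,558),c4(588,294))
a=[c1(244,551),c1(322,619),c1(315,500),c1(392,562)]; print("scene@48",[onz(S,q,48).round(1)[:2] for q in a])
a=[c4(516,287),c4(608,245),c4(568,344),c4(660,301)]; print("side@48",[onz(D,q,48).round(1)[:2] for q in a])
t("angle top",c1(441,192),c4(118,143))
print("scene@40",[onz(S,q,40).round(1)[:2] for q in (c1(417,209),c1(465,176))],"side@40",[onz(D,q,40).round(1)[:2] for q in (c4(97,125),c4(140,162))])
for n,sc,sd in (("deep",[c2(68,143),c2(345,68),c2(632,352),c2(328,452)],[c5(104,332),c5(88,125),c5(580,72),c5(636,275)]),
  ("tray",[c3(46,141),c3(370,47),c3(470,405),c3(97,545)],[c6(130,468),c6(77,122),c6(583,40),c6(695,360)])):
    P=np.array([t(n,a,b) for a,b in zip(sc,sd)])
    ex=P[2]+P[3]-P[0]-P[1]; ey=P[1]+P[2]-P[0]-P[3]
    print(n,"centre",P.mean(0).round(1),"yaw",np.degrees(np.arctan2(ex[1],ex[0])).round(1),np.degrees(np.arctan2(-ey[0],ey[1])).round(1),"L",np.linalg.norm(ex)/2,np.linalg.norm(ey)/2)
E
python3 m1.py
```

```text
short top 26 [477.2 -79.8  24.5] gap 0.9
long top 48 [609.2  85.5  47.8] gap 0.2
chan top 48 [621.1 -78.   47.6] gap 0.2
scene@48 [array([ 604.1, -104.9]), array([650.2, -88.9]), array([592.1, -66.6]), array([636.8, -50.4])]
side@48 [array([591. , -66.9]), array([637.9, -51.3]), array([ 604.7, -105.3]), array([650.8, -90.2])]
angle top [429.5  76.4  41.7] gap 0.5
scene@40 [array([434.7,  59.7]), array([422.6,  93.8])] side@40 [array([420.9,  94.2]), array([438.1,  63. ])]
deep [428.3 229.7  66.9] gap 1.2
deep [436.3 370.7  66.6] gap 0.8
deep [636.7 356.7  68.3] gap 0.6
deep [628.3 217.6  66.7] gap 0.3
deep centre [532.4 293.7  67.1] yaw -3.7 -3.4 L 200.61529005547482 140.2892023760336
tray [ 439.  -378.2   43.2] gap 0.6
tray [ 444.3 -236.5   42.2] gap 0.4
tray [ 645.5 -245.2   42.7] gap 0.4
tray [ 641.  -384.1   41.1] gap 0.5
tray centre [ 542.5 -311.    42.3] yaw -2.1 -2.0 L 201.77181714191528 140.40019255396282
```

Triangulated heights agree with the given sizes: sleeve tops 24.5 and 47.8, channel 47.6, angle 41.7, rims 67.1 and 42.3. Rim sizes agree as well. I'll check the positions of nearby clutter, then plan.

```bash
cat > plan.py <<'E'
import sys; from h import *
from scipy.spatial.transform import Rotation as Ro
# usage plan.py x y z ydir : shift in tool axes (mm, before turning) and turn about tool z
s=env.state(); p=np.array(s["ee_pos"]); R=Ro.from_euler("xyz",s["ee_rot"],degrees=True).as_matrix()
x,y,z,yd=map(float,sys.argv[1:5])
yaw=np.degrees(np.arctan2(R[1,0],R[0,0])); cur=yaw-90
d=R.T@(np.array([x,y,z])-p)
w=(yd-cur+180)%360-180
print("t",s["time_s"],"at",p.round(1),"rot",s["ee_rot"].round(2),"ydir",round(cur,1),"w",round(s["gripper_width"],1))
print("tool shift before turn",d.round(1),"norm",np.linalg.norm(d).round(1),"turn toolz",round(-w,2))
a=np.radians(-w);c,si=np.cos(a),np.sin(a)
print("tool shift after turn",[round(c*d[0]+si*d[1],1),round(-si*d[0]+c*d[1],1),round(d[2],1)])
print("q6 at end ~",round(np.degrees(np.arctan2(y,x))-yd,1))
E
python3 - <<'E'
from h import *
S=camera_params("scene"); D=camera_params("side")
for n,a,b in (("darkbox",(282,233),(262.5,217)),("flange top",(341,303),(338,193)),("angle hole",(297.8,202),(211,203.5)),):
    print(n,tri([(S,a),(D,b)]))
for n,uv in (("wrench r",(172,220)),("wrench l",(62,224)),("pen l",(400,293)),("hammer end",(190,207)),("triangle",(222,370)),("tri",(272,345)),("black",(20,365))): print(n,onz(S,uv,8).round(0))
E
python3 plan.py 609.2 85.5 120 -3.5
```

```text
darkbox (array([532.61091153,   5.56852525,  29.03972313]), np.float64(5.4804058866086045))
flange top (array([723.65946252,  21.63297736,  45.90421465]), np.float64(2.4305934649324743))
angle hole (array([425.0080274 , 101.79460705,  -6.09184959]), np.float64(7.151382120443175))
wrench r [ 381. -168.    8.]
wrench l [ 295. -371.    8.]
pen l [730. 145.   8.]
hammer end [ 360. -124.    8.]
triangle [ 727. -188.    8.]
tri [ 722. -101.    8.]
black [ 582. -467.    8.]
t 0.15 at [ 144.8 -556.1  213.3] rot [-179.93   -0.     14.6 ] ydir -75.4 w 91.0
tool shift before turn [ 611.1 -503.7   94. ] norm 797.5 turn toolz -71.9
tool shift after turn [np.float64(668.6), np.float64(424.4), np.float64(94.0)]
q6 at end ~ 11.5
```

```bash
R='{"offset":[[0.0436,-0.036,0],[0.0436,-0.036,0],[0.0436,-0.036,0],[0.0436,-0.036,0],[0.0436,-0.036,0]],"rotation":[[0,0,0],[0,0,0],[0,0,0],[0,0,0],[0,0,0]]}' ; true
python3 -m creep '{"offset":[[0.0436,-0.036,0],[0.0436,-0.036,0],[0.0436,-0.036,0],[0.0436,-0.036,0],[0.0436,-0.036,0]],"rotation":[[0,0,0],[0,0,0],[0,0,0],[0,0,0],[0,0,0]]}' 0 20
python3 -m creep '{"offset":[[0.0436,-0.036,0],[0.0436,-0.036,0],[0.0436,-0.036,0],[0.0436,-0.036,0],[0.0436,-0.036,0]],"rotation":[[0,0,0],[0,0,0],[0,0,0],[0,0,0],[0,0,0]]}'
python3 -m creep '{"offset":[[0.0436,-0.036,0],[0.0436,-0.036,0],[0.0436,-0.036,0],[0.0436,-0.036,0]],"rotation":[[0,0,0],[0,0,0],[0,0,0],[0,0,0]]}'
python3 -m creep '{"offset":[[0,0,0.01],[0,0,0.01],[0,0,0.01],[0,0,0.01]],"rotation":[[0,0,-10.3],[0,0,-10.3],[0,0,-10.3],[0,0,-10.3]]}'
python3 -m creep '{"offset":[[0,0,0.01],[0,0,0.01],[0,0,0.01]],"rotation":[[0,0,-10.3],[0,0,-10.3],[0,0,-10.1]]}'
python3 plan.py 609.2 85.5 120 -3.5
```

```text
time_s: 0.78
ee_pos: [311.2, -325.7, 213.9]
ee_rot: [180.0, -0.0, 14.6]
force: [1.2, -0.5, 0.5]
gripper_width: 91.5
time_s: 1.4
ee_pos: [476.9, -96.5, 213.9]
ee_rot: [180.0, 0.0, 14.6]
force: [1.2, 0.4, 0.3]
gripper_width: 91.4
time_s: 1.9
ee_pos: [609.3, 86.8, 213.6]
ee_rot: [180.0, 0.0, 14.6]
force: [1.2, -1.1, 0.1]
gripper_width: 91.1
time_s: 2.4
ee_pos: [608.4, 85.2, 173.1]
ee_rot: [-180.0, 0.0, 56.1]
force: [-0.1, 0.0, -0.1]
gripper_width: 91.1
time_s: 2.78
ee_pos: [608.3, 85.1, 143.2]
ee_rot: [-180.0, 0.0, 86.8]
force: [-0.5, 0.0, 0.8]
gripper_width: 91.0
t 2.775 at [608.3  85.1 143.2] rot [-1.7995e+02  1.0000e-02  8.6830e+01] ydir -3.2 w 91.0
tool shift before turn [ 0.5  0.9 23.2] norm 23.2 turn toolz 0.33
tool shift after turn [np.float64(0.5), np.float64(0.8), np.float64(23.2)]
q6 at end ~ 11.5
```

```bash
python3 - <<'E'
from h import *
snap("wrist","b_wrist"); p=camera_params("wrist")
for n,X in (("long top",(609.2,85.5,48)),("deepc",(532.4,293.7,66)),("angle",(429.5,76.4,40))): print(n,proj(p,X))
E
```

```text
long top [283.45784409 214.10796832]
deepc [ 122.20621952 -136.23359032]
angle [ 55.33546869 233.06759148]
```

View pics/b_wrist.png

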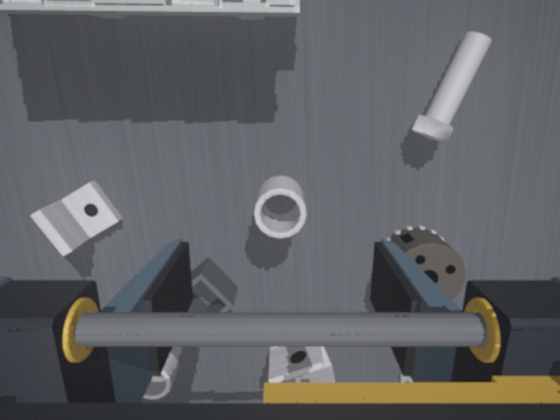

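The wrist view shows the long sleeve's top ring centred at about (280.5,209), a few pixels from the prediction of (283,214). The angle is at (75,215), with its hole at (91,210).

```bash
python3 - <<'E'
from h import *
p=dict(np.load("pics/b_wrist.npz")); S=camera_params("scene"); D=camera_params("side")
print(onz(p,(280.5,209),48)); print(tri([(p,(280.5,209)),(S,(338.1,242.8)),(D,(285,182.2))]))
crop("b_wrist",20,170,140,270,6,"b1")
E
python3 plan.py 608.3 87 19 -3.5
```

```text
[608.38087133  89.33698484  48.        ]
(array([608.59577189,  87.550674  ,  45.76918437]), np.float64(1.336791954696764))
t 2.825 at [607.4  84.9 141.7] rot [-1.7979e+02  5.0000e-02  8.7040e+01] ydir -3.0 w 91.1
tool shift before turn [  2.2   1.2 122.7] norm 122.8 turn toolz 0.54
tool shift after turn [np.float64(2.2), np.float64(1.2), np.float64(122.7)]
q6 at end ~ 11.6
```

View pics/b1.png

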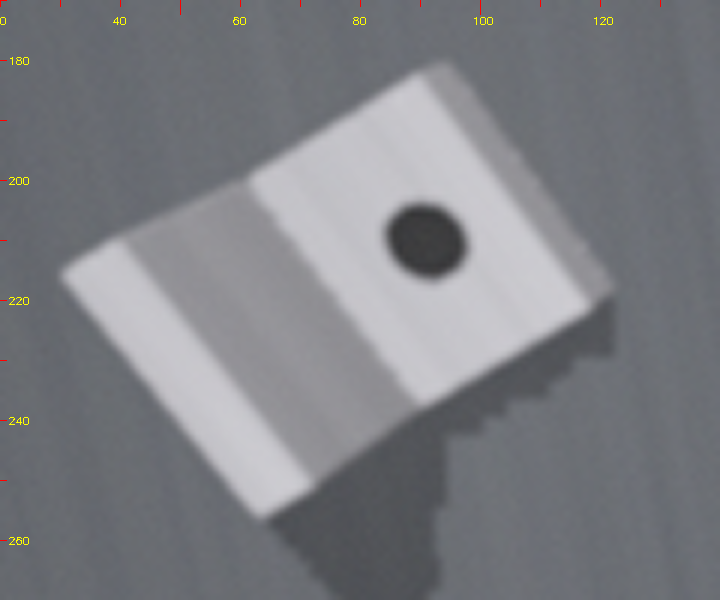

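```bash
python3 -m creep '{"offset":[[0.002,0.001,0.06],[0,0,0.045],[0,0,0.018],[0,0,0]],"rotation":[[0,0,0.3],[0,0,0],[0,0,0],[0,0,0]]}'
python3 -m creep '{"offset":[[0,0,0],[0,0,0],[0,0,0],[0,0,0]],"rotation":[[0,0,0],[0,0,0],[0,0,0],[0,0,0]]}' 1 25
python3 - <<'E'
from h import *
p=dict(np.load("pics/b_wrist.npz"))
P=[onz(p,(20+x/6-.4,170+y/6-.4),40) for x,y in ((61,274),(124,238),(316,484),(262,519))]
P=np.array(P); print(P.round(1), P.mean(0).round(1)); d=(P[2]+P[3]-P[0]-P[1]); print(np.degrees(np.arctan2(d[1],d[0])))
E
python3 plan.py 0 500 0 0
```

```text
time_s: 3.32
ee_pos: [608.5, 86.9, 19.3]
ee_rot: [-179.8, 0.0, 86.1]
force: [-0.4, 0.8, 0.8]
gripper_width: 91.2
time_s: 3.82
ee_pos: [609.9, 87.1, 21.5]
ee_rot: [180.0, -0.0, 86.2]
force: [0.4, -0.0, -0.2]
gripper_width: 54.0
[[413.6  92.5  40. ]
 [423.   96.9  40. ]
 [440.2  61.7  40. ]
 [431.8  57.1  40. ]] [427.1  77.1  40. ]
-63.426125726092906
t 3.825 at [609.9  87.1  21.5] rot [ 1.7995e+02 -1.0000e-02  8.6190e+01] ydir -3.8 w 54.0
tool shift before turn [ 371.5 -636.    20.9] norm 736.9 turn toolz -3.81
tool shift after turn [np.float64(412.9), np.float64(-609.9), np.float64(20.9)]
q6 at end ~ 90.0
```

```bash
python3 -m creep '{"offset":[[0,0,0],[0,0,0],[0,0,0]],"rotation":[[0,0,0],[0,0,0],[0,0,0]]}'
python3 -m creep '{"offset":[[0,0,-0.05],[0,0,-0.055]],"rotation":[[0,0,0],[0,0,0]]}'
cat > fr.py <<'E'
import numpy as np,sys
# fr.py bx by : bin-frame point to world
B=np.array([532.4,293.7]);a=np.radians(-3.5)
x,y=map(float,sys.argv[1:3]);print((B+[np.cos(a)*x-np.sin(a)*y,np.sin(a)*x+np.cos(a)*y]).round(1))
E
python3 fr.py -40 0; python3 fr.py 40 0; python3 plan.py 492.5 296.1 120 -3.5
```

```text
time_s: 4.2
ee_pos: [608.7, 87.0, 21.0]
ee_rot: [-179.9, 0.0, 86.2]
force: [-3.1, -0.4, 4.3]
gripper_width: 39.7
time_s: 4.45
ee_pos: [609.4, 86.9, 125.5]
ee_rot: [-179.9, 0.0, 86.2]
force: [-0.3, 0.0, -2.1]
gripper_width: 39.3
[492.5 296.1]
[572.3 291.3]
t 4.45 at [609.4  86.9 125.5] rot [-1.7989e+02  4.0000e-02  8.6200e+01] ydir -3.8 w 39.3
tool shift before turn [ 201.  -130.5    5.6] norm 239.7 turn toolz -0.3
tool shift after turn [np.float64(201.6), np.float64(-129.4), np.float64(5.6)]
q6 at end ~ 34.5
```

```bash
python3 -m creep '{"offset":[[0.05,-0.0325,0],[0.05,-0.0325,0],[0.05,-0.0325,0],[0.05,-0.0325,0]],"rotation":[[0,0,0],[0,0,0],[0,0,0],[0,0,0]]}'
python3 - <<'E'
from h import *
snap("wrist","d_wrist");snap("scene","d_scene")
E
python3 plan.py 492.5 296.1 26 -3.5
```

```text
time_s: 4.95
ee_pos: [492.6, 296.8, 125.4]
ee_rot: [179.9, -0.0, 86.2]
force: [0.9, -0.1, -2.3]
gripper_width: 39.7
t 5.05 at [490.5 299.9 125.4] rot [-1.7994e+02 -1.1000e-01  8.6530e+01] ydir -3.5 w 39.5
tool shift before turn [-3.9  2.3 99.3] norm 99.4 turn toolz 0.03
tool shift after turn [np.float64(-3.9), np.float64(2.3), np.float64(99.3)]
q6 at end ~ 34.5
```

View pics/d_wrist.png

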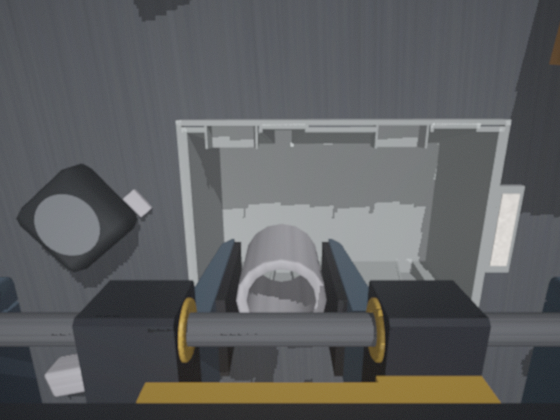

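View pics/d_scene.png

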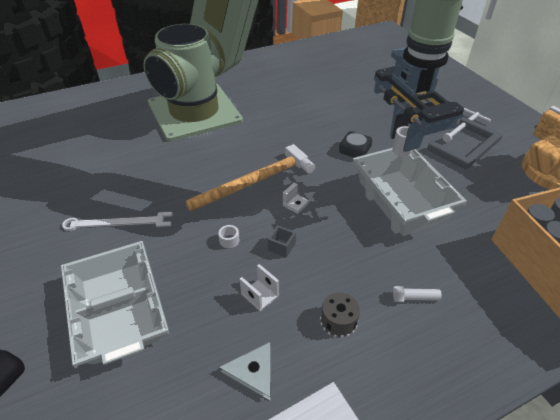

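The sleeve is held over the bin. The wrist view shows the far rim corners at (178,122) and (508,122), and the scene view shows the hand over the near half of the bin. I'll let it settle and check against the wrist image.

```bash
python3 - <<'E'
from h import *
p=dict(np.load("pics/d_wrist.npz"))
for uv in ((178,122),(508,122),(252,125),(372,125)): print(onz(p,uv,66).round(1))
a=np.radians(-3.5);R=np.array([[np.cos(a),-np.sin(a)],[np.sin(a),np.cos(a)]])
for x in (-101,101): print("exp",(R@[x,71]+[532.4,293.7]).round(1))
E
python3 -m creep '{"offset":[[0,0,0.02],[0,0,0]],"rotation":[[0,0,0],[0,0,0]]}'
python3 plan.py 492.5 296.1 26 -3.5
```

```text
[435.6 370.6  66. ]
[634.4 357.3  66. ]
[480.  365.8  66. ]
[552.5 361.   66. ]
exp [435.9 370.7]
exp [637.5 358.4]
time_s: 5.3
ee_pos: [492.4, 294.4, 104.1]
ee_rot: [-179.8, 0.1, 86.2]
force: [0.7, -0.3, -3.0]
gripper_width: 39.4
t 5.3 at [492.4 294.4 104.1] rot [-1.7984e+02  1.3000e-01  8.6220e+01] ydir -3.8 w 39.4
tool shift before turn [ 1.9  0.2 78.1] norm 78.1 turn toolz -0.28
tool shift after turn [np.float64(1.9), np.float64(0.2), np.float64(78.1)]
q6 at end ~ 34.5
```

```bash
python3 -m creep '{"offset":[[0.001,0,0.04],[0,0,0.025],[0,0,0.011],[0,0,0.002],[0,0,0]],"rotation":[[0,0,0],[0,0,0],[0,0,0],[0,0,0],[0,0,0]]}'
```

```text
time_s: 5.92
ee_pos: [494.3, 296.5, 28.9]
ee_rot: [179.9, -0.1, 86.2]
force: [-0.0, -0.2, -3.1]
gripper_width: 39.6
```

```bash
python3 -m creep '{"offset":[[0,0,0.002],[0,0,0.001],[0,0,0]],"rotation":[[0,0,0],[0,0,0],[0,0,0]]}'; python3 -m creep '{"offset":[[0,0,0.001],[0,0,0]],"rotation":[[0,0,0],[0,0,0]]}'
```

```text
time_s: 6.3
ee_pos: [493.4, 296.3, 25.1]
ee_rot: [180.0, -0.0, 86.2]
force: [-0.2, 0.5, -2.3]
gripper_width: 39.4
time_s: 6.55
ee_pos: [493.4, 296.3, 25.0]
ee_rot: [180.0, -0.0, 86.2]
force: [-1.7, -0.2, 4.3]
gripper_width: 39.6
```

Contact (fz rose from about −2.5 to +4.3). Next I release partly, lift, and turn towards the channel.

```bash
python3 -m creep '{"offset":[[0,0,0],[0,0,0],[0,0,0]],"rotation":[[0,0,0],[0,0,0],[0,0,0]]}' 0.4
python3 -m creep '{"offset":[[0,0,-0.02],[0,0,-0.045],[0,0,-0.055]],"rotation":[[0,0,0],[0,0,0],[0,0,0]]}'
python3 - <<'E'
from h import *
snap("scene","e_scene"); crop("e_scene",340,130,480,240,5,"e1")
E
python3 plan.py 621 -77.5 145 -71
```

```text
time_s: 6.92
ee_pos: [493.4, 296.3, 23.8]
ee_rot: [180.0, 0.0, 86.2]
force: [-0.7, 0.5, 0.5]
gripper_width: 54.6
time_s: 7.3
ee_pos: [492.7, 295.8, 144.1]
ee_rot: [-179.9, 0.1, 86.2]
force: [1.0, 1.0, 0.3]
gripper_width: 54.9
t 7.35 at [496.8 298.3 152.7] rot [179.38  -0.41  86.2 ] ydir -3.8 w 54.7
tool shift before turn [-366.8  148.8    6.7] norm 395.9 turn toolz 67.2
tool shift after turn [np.float64(-5.0), np.float64(395.8), np.float64(6.7)]
q6 at end ~ 63.9
```

View pics/e1.png

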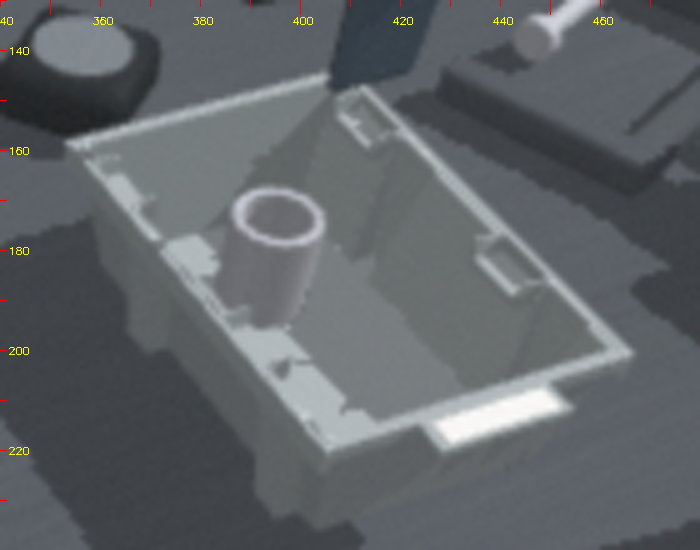

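The crop shows the sleeve in the bin with its top ring at about (395,172.5). I'll check that it's upright by projection.

```bash
python3 - <<'E'
from h import *
S=camera_params("scene")
for z in (4,52): print(proj(S,(493,296,z)))
print(onz(S,(395.3,172.6),52))
E
```

```text
[391.13024095 188.58304242]
[395.2013794  171.89954548]
[494.99334563 294.8137112   52.        ]
```

```bash
python3 -m creep '{"offset":[[-0.0524,0.0215,0],[-0.0524,0.0215,0],[-0.0524,0.0215,0],[-0.0524,0.0215,0]],"rotation":[[0,0,0],[0,0,0],[0,0,0],[0,0,0]]}' 0
python3 -m creep '{"offset":[[-0.0524,0.0215,0],[-0.0524,0.0215,0],[-0.0524,0.0215,0],[0,0,0]],"rotation":[[0,0,0],[0,0,0],[0,0,0],[0,0,9.6]]}'
python3 -m creep '{"offset":[[0,0,0],[0,0,0],[0,0,0],[0,0,0],[0,0,0]],"rotation":[[0,0,9.6],[0,0,9.6],[0,0,9.6],[0,0,9.6],[0,0,9.6]]}'
python3 -m creep '{"offset":[[0,0,0],[0,0,0],[0,0,0]],"rotation":[[0,0,9.6],[0,0,0],[0,0,0]]}'
python3 - <<'E'
from h import *
snap("wrist","f_wrist"); crop("f_wrist",180,120,380,270,4,"f1")
E
python3 plan.py 621 -77.5 22 -71
```

```text
time_s: 7.85
ee_pos: [565.7, 79.7, 143.8]
ee_rot: [180.0, -0.0, 86.2]
force: [0.7, 0.6, -0.3]
gripper_width: 90.1
time_s: 8.35
ee_pos: [620.2, -83.8, 143.3]
ee_rot: [179.9, 0.1, 76.1]
force: [0.2, 0.4, 0.1]
gripper_width: 91.4
time_s: 8.98
ee_pos: [619.2, -79.7, 143.6]
ee_rot: [-180.0, 0.0, 28.3]
force: [0.6, -0.7, -0.1]
gripper_width: 91.0
time_s: 9.35
ee_pos: [619.1, -79.7, 143.7]
ee_rot: [180.0, 0.0, 19.1]
force: [0.1, -0.6, 0.1]
gripper_width: 91.7
t 9.4 at [619.2 -79.7 143.8] rot [1.80e+02 1.00e-02 1.91e+01] ydir -70.9 w 91.0
tool shift before turn [  2.5  -1.5 121.8] norm 121.8 turn toolz 0.1
tool shift after turn [np.float64(2.5), np.float64(-1.5), np.float64(121.8)]
q6 at end ~ 63.9
```

View pics/f1.png

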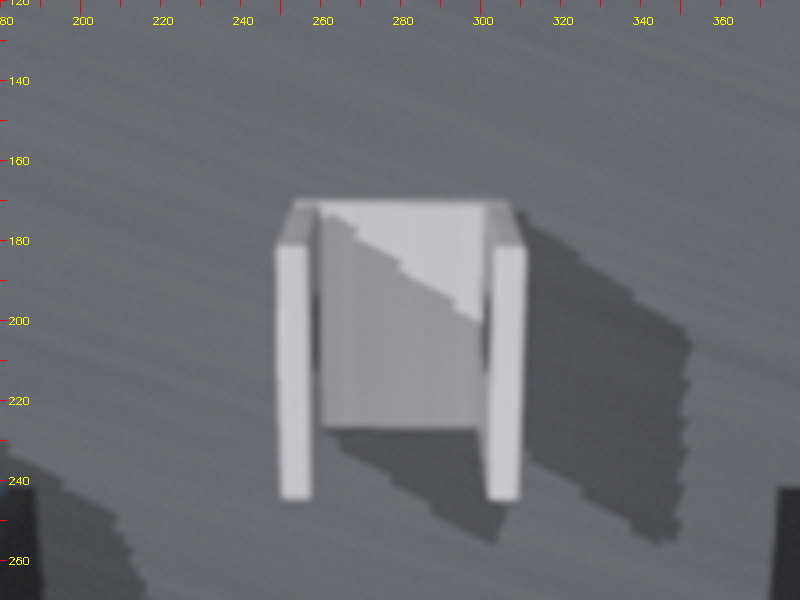

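The channel is square to the jaws: outer top corners in the crop are (277,246), (526,246), (519,499) and (281,499).

```bash
python3 - <<'E'
from h import *
p=dict(np.load("pics/f_wrist.npz"))
P=np.array([onz(p,(180+x/4-.4,120+y/4-.4),48) for x,y in ((277,246),(526,246),(519,499),(281,499))]);print(P.round(1),P.mean(0).round(1))
d=P[0]+P[1]-P[2]-P[3];print(np.degrees(np.arctan2(d[1],d[0])))
E
```

```text
[[ 635.6  -49.    48. ]
 [ 650.5  -92.1   48. ]
 [ 603.4 -108.3   48. ]
 [ 588.3  -64.8   48. ]] [619.4 -78.6  48. ]
18.728872070506874
```

```bash
python3 -m creep '{"offset":[[0.0015,-0.0013,0.06],[0,0,0.045],[0,0,0.019],[0,0,0]],"rotation":[[0,0,0],[0,0,0],[0,0,0],[0,0,0]]}'
python3 -m creep '{"offset":[[0,0,0],[0,0,0],[0,0,0],[0,0,0],[0,0,0]],"rotation":[[0,0,0],[0,0,0],[0,0,0],[0,0,0],[0,0,0]]}' 1 25
python3 -m creep '{"offset":[[0,0,0]],"rotation":[[0,0,0]]}'
python3 plan.py 572.3 291.3 145 -3.5
```

```text
time_s: 9.9
ee_pos: [619.0, -77.8, 18.2]
ee_rot: [-179.9, 0.2, 19.1]
force: [-0.3, 0.6, 0.6]
gripper_width: 91.3
time_s: 10.52
ee_pos: [620.3, -78.1, 20.2]
ee_rot: [180.0, -0.0, 19.0]
force: [0.1, -0.7, 0.3]
gripper_width: 46.0
time_s: 10.65
ee_pos: [620.3, -78.1, 20.2]
ee_rot: [180.0, -0.0, 19.0]
force: [0.4, 0.1, 2.6]
gripper_width: 46.0
t 10.65 at [620.3 -78.1  20.2] rot [ 1.7998e+02 -2.0000e-02  1.9000e+01] ydir -71.0 w 46.0
tool shift before turn [  74.9 -364.9 -124.9] norm 392.8 turn toolz -67.5
tool shift after turn [np.float64(365.7), np.float64(-70.4), np.float64(-124.9)]
q6 at end ~ 30.5
```

```bash
python3 -m creep '{"offset":[[0,0,-0.04],[0,0,-0.05],[0,0,-0.035],[0,0,0],[0,0,0]],"rotation":[[0,0,0],[0,0,-9.6],[0,0,-9.6],[0,0,-9.6],[0,0,-9.6]]}'
python3 -m creep '{"offset":[[0,0,0],[0,0,0],[0,0,0],[0.0522,-0.01,0],[0.0522,-0.01,0]],"rotation":[[0,0,-9.6],[0,0,-9.6],[0,0,-9.9],[0,0,0],[0,0,0]]}'
python3 -m creep '{"offset":[[0.0522,-0.01,0],[0.0522,-0.01,0],[0.0522,-0.01,0],[0.0522,-0.01,0],[0.0522,-0.01,0]],"rotation":[[0,0,0],[0,0,0],[0,0,0],[0,0,0],[0,0,0]]}'
python3 -m creep '{"offset":[[0,0,0],[0,0,0],[0,0,0]],"rotation":[[0,0,0],[0,0,0],[0,0,0]]}'
python3 plan.py 572.3 291.3 25 -3.5
python3 - <<'E'
from h import *
snap("wrist","g_wrist")
E
```

```text
time_s: 11.28
ee_pos: [619.8, -77.9, 144.8]
ee_rot: [-180.0, 0.0, 57.7]
force: [-0.6, 0.5, -2.3]
gripper_width: 46.0
time_s: 11.9
ee_pos: [605.9, 28.1, 143.9]
ee_rot: [-179.9, -0.0, 86.4]
force: [0.9, 0.2, -3.0]
gripper_width: 46.3
time_s: 12.52
ee_pos: [571.7, 292.4, 144.0]
ee_rot: [-179.9, 0.1, 86.5]
force: [0.7, -0.1, -3.0]
gripper_width: 45.9
time_s: 12.9
ee_pos: [572.6, 289.7, 144.6]
ee_rot: [-180.0, 0.0, 86.4]
force: [0.0, -0.1, -2.5]
gripper_width: 46.0
t 12.9 at [572.6 289.7 144.6] rot [-1.7996e+02  5.0000e-02  8.6420e+01] ydir -3.6 w 46.0
tool shift before turn [  1.7  -0.4 119.6] norm 119.6 turn toolz -0.08
tool shift after turn [np.float64(1.7), np.float64(-0.4), np.float64(119.6)]
q6 at end ~ 30.5
```

View pics/g_wrist.png

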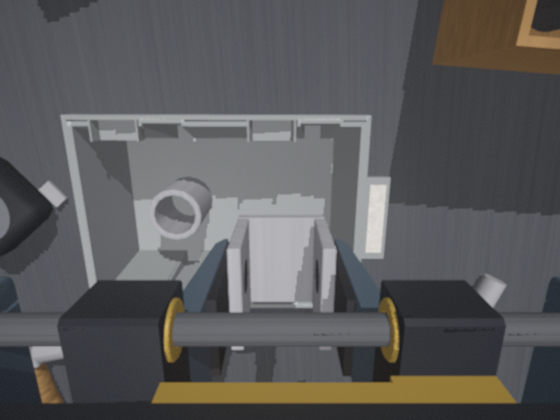

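The channel is held square over the bin. The sleeve ring is at (178,214) and the far rim corners are at (63,118) and (369,118), all clear. Descending.

```bash
python3 - <<'E'
from h import *
p=dict(np.load("pics/g_wrist.npz"))
for uv,z in (((178,214),52),((63,118),66),((369,118),66)): print(onz(p,uv,z).round(1))
E
python3 -m creep '{"offset":[[0.001,0,0.05],[0,0,0.045],[0,0,0.02],[0,0,0.002],[0,0,0]],"rotation":[[0,0,0],[0,0,0],[0,0,0],[0,0,0],[0,0,0]]}'
python3 -m creep '{"offset":[[0,0,0.001],[0,0,0.001],[0,0,0]],"rotation":[[0,0,0],[0,0,0],[0,0,0]]}'
```

```text
[496.4 295.5  52. ]
[435.2 369.5  66. ]
[634.6 357.   66. ]
time_s: 13.58
ee_pos: [573.7, 291.7, 28.9]
ee_rot: [179.9, -0.0, 86.4]
force: [0.5, 0.4, -2.1]
gripper_width: 45.9
time_s: 13.95
ee_pos: [572.8, 292.0, 26.3]
ee_rot: [180.0, -0.0, 86.5]
force: [-0.1, -0.2, -2.0]
gripper_width: 46.0
```

```bash
python3 -m creep '{"offset":[[0,0,0.001],[0,0,0.001],[0,0,0]],"rotation":[[0,0,0],[0,0,0],[0,0,0]]}'
```

```text
time_s: 14.32
ee_pos: [572.7, 292.0, 24.2]
ee_rot: [180.0, -0.0, 86.5]
force: [0.0, 0.2, 0.3]
gripper_width: 45.9
```

```bash
python3 -m creep '{"offset":[[0,0,0],[0,0,0],[0,0,0]],"rotation":[[0,0,0],[0,0,0],[0,0,0]]}' 0.37
python3 -m creep '{"offset":[[0,0,-0.02],[0,0,-0.045],[0,0,-0.055],[0,0,0]],"rotation":[[0,0,0],[0,0,0],[0,0,0],[0,0,0]]}'
python3 plan.py 542.5 -311 140 -2.1
python3 - <<'E'
from h import *
snap("wrist","h_wrist");
E
```

```text
time_s: 14.7
ee_pos: [572.8, 292.0, 24.0]
ee_rot: [180.0, -0.0, 86.5]
force: [-0.5, 0.2, 0.2]
gripper_width: 57.5
time_s: 15.2
ee_pos: [575.6, 293.4, 149.4]
ee_rot: [179.4, -0.3, 86.5]
force: [0.4, 1.1, 0.0]
gripper_width: 57.3
t 15.2 at [575.6 293.4 149.4] rot [179.45  -0.31  86.5 ] ydir -3.5 w 57.3
tool shift before turn [-605.3    3.9    6.1] norm 605.4 turn toolz -1.4
tool shift after turn [np.float64(-605.3), np.float64(-11.0), np.float64(6.1)]
q6 at end ~ -27.7
```

View pics/h_wrist.png

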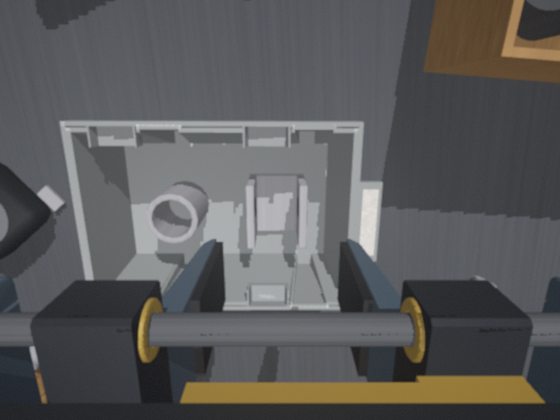

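Sleeve and channel both stand in the bin: ring at (178,215), channel legs' tops at (251,213) and (302,213). Now to the tray.

```bash
python3 -m creep '{"offset":[[-0.055,0.0006,0],[-0.055,0.0006,0],[-0.055,0.0006,0],[-0.055,0.0006,0],[-0.055,0.0006,0]],"rotation":[[0,0,0],[0,0,0],[0,0,0],[0,0,0],[0,0,0]]}' 0
python3 -m creep '{"offset":[[-0.055,0.0006,0],[-0.055,0.0006,0],[-0.055,0.0006,0],[-0.055,0.0006,0],[-0.055,0.0006,0]],"rotation":[[0,0,0],[0,0,0],[0,0,0],[0,0,0],[0,0,0]]}'
python3 -m creep '{"offset":[[-0.0545,0.0006,0],[0,0,0],[0,0,0],[0,0,0]],"rotation":[[0,0,-1.4],[0,0,0],[0,0,0],[0,0,0]]}'
python3 - <<'E'
from h import *
snap("wrist","i_wrist");
E
python3 plan.py 542.5 -311 14 -2.1
```

```text
time_s: 15.88
ee_pos: [557.5, 15.6, 142.2]
ee_rot: [-179.8, 0.0, 86.5]
force: [0.3, -0.1, 0.3]
gripper_width: 91.1
time_s: 16.5
ee_pos: [543.8, -258.7, 142.1]
ee_rot: [-179.8, -0.1, 86.5]
force: [0.9, -0.3, -0.1]
gripper_width: 91.3
time_s: 17.0
ee_pos: [542.2, -310.3, 143.3]
ee_rot: [-179.9, -0.1, 88.0]
force: [-0.2, 0.1, 0.2]
gripper_width: 91.1
t 17.05 at [ 542.4 -310.3  143.6] rot [-1.7996e+02 -3.0000e-02  8.7990e+01] ydir -2.0 w 91.5
tool shift before turn [ -0.8   0.3 129.6] norm 129.6 turn toolz 0.09
tool shift after turn [np.float64(-0.8), np.float64(0.3), np.float64(129.6)]
q6 at end ~ -27.7
```

View pics/i_wrist.png

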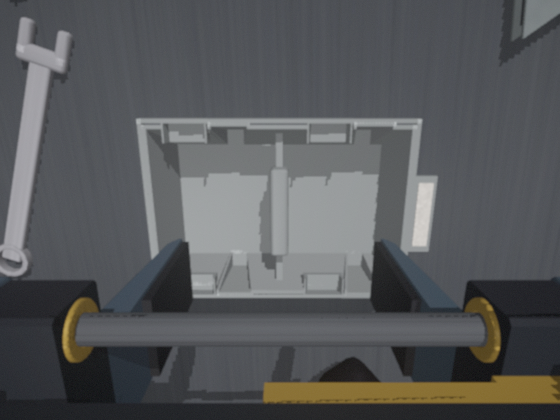

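The bar is centred at (280,212) and square to the jaws.

```bash
python3 - <<'E'
from h import *
p=dict(np.load("pics/i_wrist.npz"))
for uv in ((280,211),(138,122),(420,122),(279,168),(280,254)): print(onz(p,uv,44).round(1))
E
python3 -m creep '{"offset":[[0,0,0.05],[0,0,0.05],[0,0,0.022],[0,0,0.005],[0,0,0]],"rotation":[[0,0,0],[0,0,0],[0,0,0],[0,0,0],[0,0,0]]}'
python3 -m creep '{"offset":[[0,0,0],[0,0,0],[0,0,0],[0,0,0],[0,0,0]],"rotation":[[0,0,0],[0,0,0],[0,0,0],[0,0,0],[0,0,0]]}' 1 40
python3 -m creep '{"offset":[[0,0,0],[0,0,0],[0,0,0],[0,0,0]],"rotation":[[0,0,0],[0,0,0],[0,0,0],[0,0,0]]}'
```

```text
[ 541.6 -308.7   44. ]
[ 443.3 -239.3   44. ]
[ 643.1 -246.4   44. ]
[ 542.1 -275.7   44. ]
[ 540.3 -344.1   44. ]
time_s: 17.68
ee_pos: [543.0, -311.5, 17.7]
ee_rot: [179.9, 0.0, 87.9]
force: [-0.1, -0.0, 0.4]
gripper_width: 91.0
time_s: 18.3
ee_pos: [542.4, -311.9, 17.0]
ee_rot: [180.0, 0.0, 87.9]
force: [-0.8, -0.9, -0.3]
gripper_width: 44.1
time_s: 18.8
ee_pos: [541.5, -311.7, 16.9]
ee_rot: [-179.9, -0.0, 87.9]
force: [-2.8, -0.5, 1.6]
gripper_width: 13.7
```

```bash
python3 -m creep '{"offset":[[0,0,-0.02],[0,0,-0.02],[0,0,0],[0,0,0],[0,0,0]],"rotation":[[0,0,0],[0,0,-6],[0,0,-10],[0,0,-10.6],[0,0,-10.6]]}'
python3 -m creep '{"offset":[[0,0,0],[0,0,0],[0,0,0],[0,0,0],[0,0,0]],"rotation":[[0,0,-10.6],[0,0,-10.6],[0,0,-10.6],[0,0,-10.6],[0,0,-10.4]]}'
python3 -m creep '{"offset":[[0,0,0.02],[0,0,0.014],[0,0,0.004],[0,0,0]],"rotation":[[0,0,0],[0,0,0],[0,0,0],[0,0,0]]}'
python3 -m creep '{"offset":[[0,0,0.002],[0,0,0]],"rotation":[[0,0,0],[0,0,0]]}'
```

```text
time_s: 19.42
ee_pos: [542.2, -311.5, 56.2]
ee_rot: [-180.0, -0.0, 125.4]
force: [0.7, -0.8, -3.3]
gripper_width: 13.7
time_s: 20.05
ee_pos: [542.1, -311.5, 56.1]
ee_rot: [180.0, -0.0, 178.2]
force: [-0.6, -0.1, -3.1]
gripper_width: 14.0
time_s: 20.55
ee_pos: [542.4, -311.8, 18.6]
ee_rot: [180.0, -0.0, 177.9]
force: [-0.0, 0.5, -3.6]
gripper_width: 13.7
time_s: 20.8
ee_pos: [542.6, -312.0, 17.3]
ee_rot: [-180.0, 0.0, 177.9]
force: [0.8, 0.4, -4.0]
gripper_width: 14.0
```

```bash
python3 -m creep '{"offset":[[0,0,0.001],[0,0,0.0005]],"rotation":[[0,0,0],[0,0,0]]}'
python3 -m creep '{"offset":[[0,0,0],[0,0,0],[0,0,0],[0,0,0]],"rotation":[[0,0,0],[0,0,0],[0,0,0],[0,0,0]]}' 0.3
```

```text
time_s: 21.05
ee_pos: [542.7, -312.0, 16.9]
ee_rot: [-180.0, 0.1, 177.9]
force: [-1.9, 1.1, 7.0]
gripper_width: 13.7
time_s: 21.55
ee_pos: [542.4, -311.8, 15.3]
ee_rot: [-180.0, -0.0, 177.9]
force: [-0.4, -0.0, 0.5]
gripper_width: 50.6
```

```bash
python3 -m creep '{"offset":[[0,0,-0.055],[0,0,0],[0,0,0],[0,0,0],[0,0,0]],"rotation":[[0,0,0],[0,0,10.6],[0,0,10.6],[0,0,10.6],[0,0,10.6]]}' 0.1
python3 -m creep '{"offset":[[0,0,0],[0,0,0],[0,0,0],[0,0,0],[0,0,0]],"rotation":[[0,0,10.6],[0,0,10.6],[0,0,10.6],[0,0,10.6],[0,0,10.6]]}'
python3 -m creep '{"offset":[[0,0,0],[0,0,0],[0,0,0],[0,0,0],[0,0,0]],"rotation":[[0,0,10.6],[0,0,10.6],[0,0,10.6],[0,0,10.6],[0,0,10.6]]}'
python3 -m creep '{"offset":[[0,0,0],[0,0,0],[0,0,0],[0,0,0],[0,0,0]],"rotation":[[0,0,10.6],[0,0,10.6],[0,0,10.4],[0,0,0],[0,0,0]]}'
python3 plan.py 542.5 -312 16 -92.1
python3 - <<'E'
from h import *
snap("wrist","j_wrist");snap("scene","j_scene")
E
```

```text
time_s: 22.18
ee_pos: [542.3, -311.8, 70.4]
ee_rot: [-180.0, 0.0, 135.1]
force: [0.2, 0.6, -0.2]
gripper_width: 82.3
time_s: 22.8
ee_pos: [542.3, -311.8, 70.3]
ee_rot: [-180.0, 0.0, 82.2]
force: [-0.0, -0.2, -0.1]
gripper_width: 82.0
time_s: 23.42
ee_pos: [542.3, -311.8, 70.4]
ee_rot: [-180.0, 0.0, 29.1]
force: [-0.2, 0.0, -0.7]
gripper_width: 82.5
time_s: 24.05
ee_pos: [542.3, -311.8, 70.4]
ee_rot: [180.0, 0.0, -2.0]
force: [0.5, 0.0, -0.5]
gripper_width: 82.4
t 24.05 at [ 542.3 -311.8   70.4] rot [180.     0.    -1.95] ydir -92.0 w 82.4
tool shift before turn [ 0.2  0.2 54.4] norm 54.4 turn toolz 0.15
tool shift after turn [np.float64(0.2), np.float64(0.2), np.float64(54.4)]
q6 at end ~ 62.2
```

View pics/j_wrist.png

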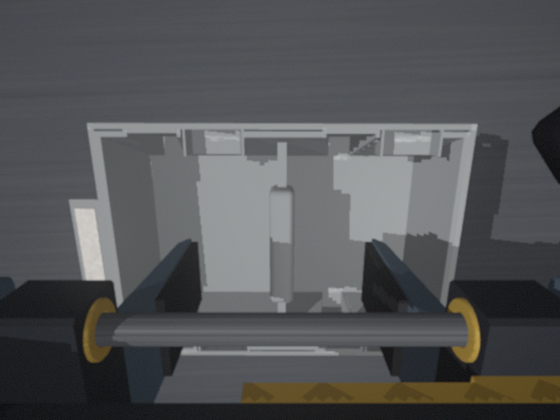

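View pics/j_scene.png

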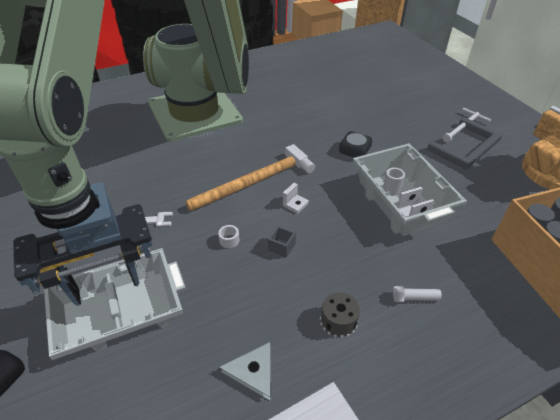

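The tray is turned 90° with its label at the tool's −y (left, at (90,240)), and the bar runs from (281,187) to (281,302). The scene view shows it resting flat, with the bin kit standing.

```bash
python3 - <<'E'
from h import *
p=dict(np.load("pics/j_wrist.npz"))
for uv in ((281.5,187),(281.5,302),(90,127),(473,127)): print(onz(p,uv,44).round(1))
E
python3 -m creep '{"offset":[[0,0,0.04],[0,0,0.013],[0,0,0],[0,0,0]],"rotation":[[0,0,0],[0,0,0],[0,0,0],[0,0,0]]}'
python3 -m creep '{"offset":[[0,0,0],[0,0,0],[0,0,0],[0,0,0],[0,0,0]],"rotation":[[0,0,0],[0,0,0],[0,0,0],[0,0,0],[0,0,0]]}' 1 40
python3 -m creep '{"offset":[[0,0,0],[0,0,0],[0,0,0]],"rotation":[[0,0,0],[0,0,0],[0,0,0]]}'
```

```text
[ 579.9 -313.1   44. ]
[ 509.  -310.7   44. ]
[ 615.2 -214.8   44. ]
[ 608.4 -413.7   44. ]
time_s: 24.65
ee_pos: [543.1, -312.3, 18.5]
ee_rot: [179.9, -0.1, -2.1]
force: [0.1, 0.4, -0.0]
gripper_width: 82.3
time_s: 25.28
ee_pos: [542.3, -311.8, 17.4]
ee_rot: [180.0, 0.0, -2.1]
force: [0.4, 0.9, 0.5]
gripper_width: 34.9
time_s: 25.65
ee_pos: [542.3, -311.9, 17.4]
ee_rot: [180.0, 0.0, -2.1]
force: [0.0, -0.0, -0.1]
gripper_width: 13.8
```

```bash
python3 -m creep '{"offset":[[0,0,-0.03],[0,0,-0.04],[0,0,-0.04],[0,0,-0.03],[0,0,-0.01]],"rotation":[[0,0,0],[0,0,0],[0,0,-10],[0,0,-10],[0,0,-10]]}'
python3 -m creep '{"offset":[[0,0,0],[0,0,0],[0,0,0],[0,0,0],[0,0,0]],"rotation":[[0,0,-10],[0,0,-10],[0,0,-10],[0,0,-10],[0,0,-10]]}'
python3 -m creep '{"offset":[[0,0,0],[0,0,0],[0,0,0]],"rotation":[[0,0,-8.5],[0,0,0],[0,0,0]]}'
python3 plan.py 532 293.5 120 -3.6
```

```text
time_s: 26.28
ee_pos: [542.9, -312.1, 169.2]
ee_rot: [179.9, -0.1, 28.2]
force: [-0.4, -0.8, -4.3]
gripper_width: 13.5
time_s: 26.9
ee_pos: [541.7, -311.4, 166.4]
ee_rot: [-179.9, -0.0, 78.2]
force: [-0.1, -0.4, -3.8]
gripper_width: 13.7
time_s: 27.28
ee_pos: [542.1, -311.6, 167.0]
ee_rot: [-179.9, -0.0, 86.3]
force: [-0.5, 0.4, -2.2]
gripper_width: 13.9
t 27.275 at [ 542.1 -311.6  167. ] rot [-1.7995e+02 -3.0000e-02  8.6280e+01] ydir -3.7 w 13.9
tool shift before turn [603.2 -49.3  47.3] norm 607.0 turn toolz -0.12
tool shift after turn [np.float64(603.3), np.float64(-48.0), np.float64(47.3)]
q6 at end ~ 32.5
```

```bash
python3 -m creep '{"offset":[[0.03,-0.0025,0],[0.05,-0.0041,0],[0.055,-0.0045,0],[0.055,-0.0045,0],[0.055,-0.0045,0]],"rotation":[[0,0,0],[0,0,0],[0,0,0],[0,0,0],[0,0,0]]}'
python3 -m creep '{"offset":[[0.055,-0.0045,0],[0.055,-0.0045,0],[0.055,-0.0045,0],[0.055,-0.0045,0],[0.055,-0.0045,0]],"rotation":[[0,0,0],[0,0,0],[0,0,0],[0,0,0],[0,0,0]]}'
python3 -m creep '{"offset":[[0.05,-0.0041,0],[0.033,-0.0027,0],[0,0,0],[0,0,0],[0,0,0]],"rotation":[[0,0,0],[0,0,0],[0,0,0],[0,0,0],[0,0,0]]}'
python3 plan.py 532 293.5 90 -3.6
python3 - <<'E'
from h import *
snap("wrist","k_wrist");snap("scene","k_scene")
E
```

```text
time_s: 27.9
ee_pos: [537.5, -64.4, 167.6]
ee_rot: [180.0, -0.0, 86.3]
force: [0.5, -0.0, -3.7]
gripper_width: 13.7
time_s: 28.52
ee_pos: [532.3, 211.6, 167.5]
ee_rot: [180.0, 0.0, 86.3]
force: [0.4, -0.2, -3.6]
gripper_width: 13.5
time_s: 29.15
ee_pos: [530.9, 292.0, 167.4]
ee_rot: [-180.0, 0.0, 86.3]
force: [-0.4, -0.2, -3.6]
gripper_width: 13.7
t 29.15 at [530.9 292.  167.4] rot [-1.7999e+02  3.0000e-02  8.6310e+01] ydir -3.7 w 13.7
tool shift before turn [ 1.6  1.  77.4] norm 77.4 turn toolz -0.09
tool shift after turn [np.float64(1.6), np.float64(1.0), np.float64(77.4)]
q6 at end ~ 32.5
```

View pics/k_wrist.png

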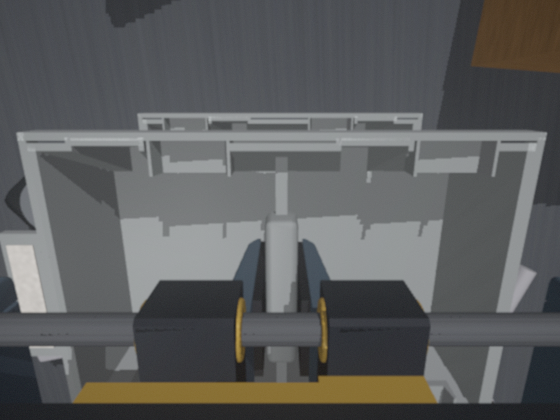

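View pics/k_scene.png

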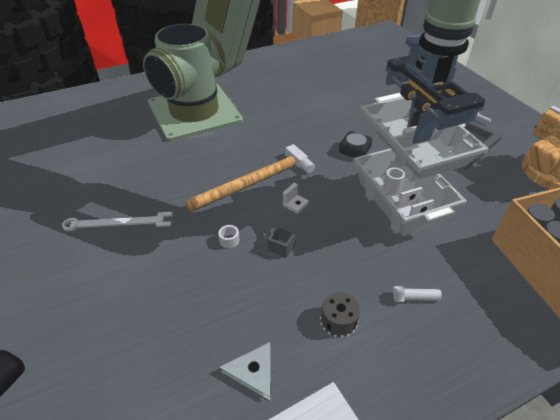

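The wrist view shows the tray's far rim corners at (22,133) and (542,133), and the bin's at (138,115) and (421,115). The label is at the far (−x) end. Comparing their centres with the same camera:

```bash
python3 - <<'E'
from h import *
p=dict(np.load("pics/k_wrist.npz"))
crop("k_wrist",0,100,160,180,5,"k1");crop("k_wrist",400,100,560,180,5,"k2")
for uvs,z in ((((22,132),(542,132)),194),(((138,114.5),(421,114.5)),66)):
    P=[onz(p,u,z) for u in uvs]; print(P[0].round(1),P[1].round(1),((P[0]+P[1])/2).round(1),np.degrees(np.arctan2(*(P[1]-P[0])[1::-1])))
E
```

```text
[437.3 369.5 194. ] [635.4 356.7 194. ] [536.3 363.1 194. ] -3.705695159593911
[434.5 370.8  66. ] [635.  357.8  66. ] [534.7 364.3  66. ] -3.7117636195602057
```

View pics/k1.png

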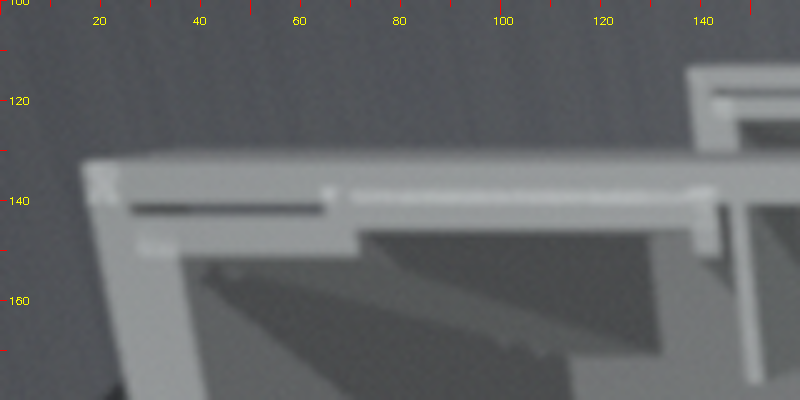

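View pics/k2.png

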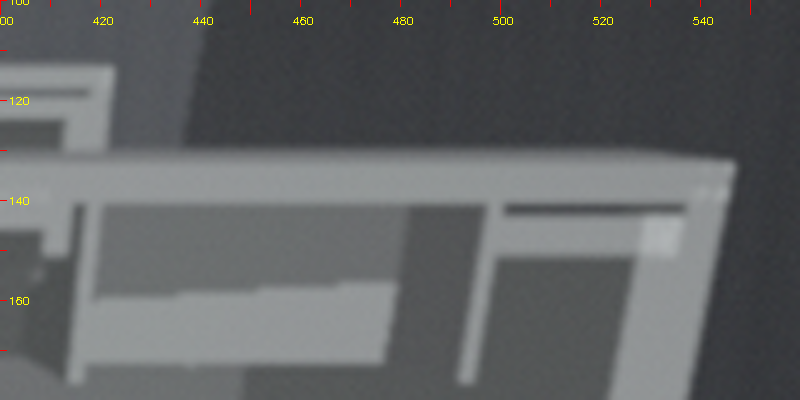

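```bash
python3 -m creep '{"offset":[[0.0015,0,0.03],[0,0,0.035],[0,0,0.017],[0,0,0],[0,0,0]],"rotation":[[0,0,0],[0,0,0],[0,0,0],[0,0,0],[0,0,0]]}'
python3 plan.py 532 293.5 75.4 -3.6
python3 - <<'E'
from h import *
snap("side","l_side");snap("scene","l_scene")
crop("l_side",190,90,300,175,7,"l1");crop("l_scene",340,80,500,240,4,"l2")
E
```

```text
time_s: 29.88
ee_pos: [532.1, 295.0, 86.8]
ee_rot: [179.9, -0.1, 86.4]
force: [-0.3, -0.2, -3.3]
gripper_width: 13.6
t 29.875 at [532.1 295.   86.8] rot [ 1.7986e+02 -8.0000e-02  8.6380e+01] ydir -3.6 w 13.6
tool shift before turn [-1.5 -0.  11.4] norm 11.5 turn toolz -0.02
tool shift after turn [np.float64(-1.5), np.float64(-0.0), np.float64(11.4)]
q6 at end ~ 32.5
```

View pics/l1.png

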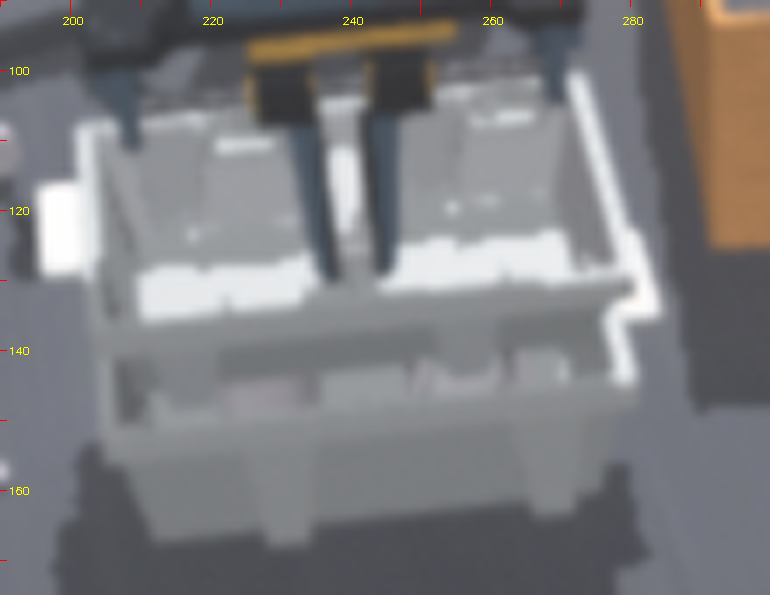

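View pics/l2.png

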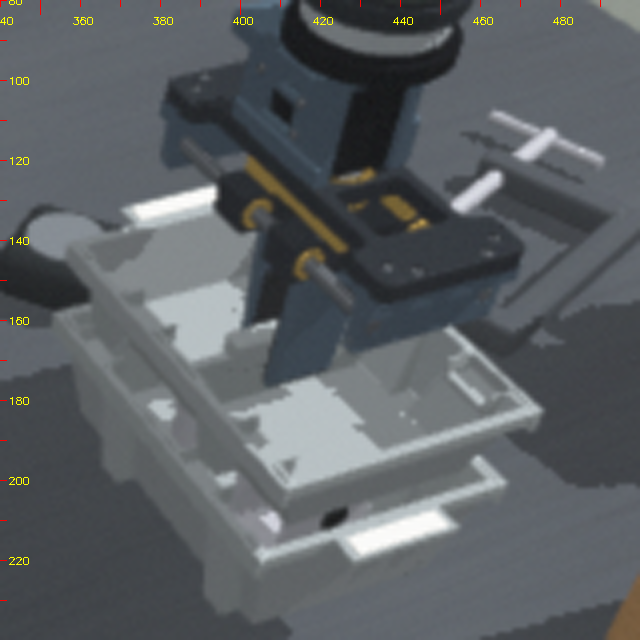

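Both views show the tray centred over the bin with its label opposite. I'll check the corners numerically.

```bash
python3 - <<'E'
from h import *
S=camera_params("scene");D=camera_params("side")
l2=lambda x,y:(340+x/4-.4,80+y/4-.4); l1=lambda x,y:(190+x/7-.4,90+y/7-.4)
T=np.array([tri([(S,l2(66,244)),(D,l1(95,355))])[0],tri([(S,l2(540,412)),(D,l1(578,72))])[0],tri([(S,l2(288,500)),(D,l1(640,297))])[0]])
print(T.round(1),"tray centre",((T[0]+T[1])/2).round(1))
P=[onz(S,l2(66,244),113),onz(S,l2(540,412),113)];print(np.mean(P,0).round(1))
E
python3 -m creep '{"offset":[[-0.0005,0,0.006],[0,0,0.002],[0,0,0.001],[0,0,0]],"rotation":[[0,0,0],[0,0,0],[0,0,0],[0,0,0]]}'
```

```text
[[428.7 228.7 109.1]
 [638.  358.6 114.8]
 [630.  219.9 104.7]] tray centre [533.3 293.7 112. ]
[533.9 293.7 113. ]
time_s: 30.48
ee_pos: [531.0, 294.1, 76.3]
ee_rot: [-180.0, 0.0, 86.4]
force: [0.0, -0.5, -3.3]
gripper_width: 13.8
```

```bash
python3 -m creep '{"offset":[[0,-0.0007,0.001],[0,0,0.001],[0,0,0]],"rotation":[[0,0,0],[0,0,0],[0,0,0]]}'; python3 -m creep '{"offset":[[0,0,0.0005],[0,0,0.0005],[0,0,0]],"rotation":[[0,0,0],[0,0,0],[0,0,0]]}'
```

```text
time_s: 30.85
ee_pos: [530.4, 294.2, 75.4]
ee_rot: [180.0, -0.0, 86.4]
force: [-1.8, -1.7, 4.6]
gripper_width: 13.7
time_s: 31.22
ee_pos: [530.4, 294.2, 75.4]
ee_rot: [179.9, -0.0, 86.4]
force: [-2.4, -2.7, 11.2]
gripper_width: 13.8
```

It seated at TCP z 75.4, exactly the predicted height. Releasing.

```bash
python3 -m creep '{"offset":[[0,0,0],[0,0,0],[0,0,0],[0,0,0]],"rotation":[[0,0,0],[0,0,0],[0,0,0],[0,0,0]]}' 0.4
python3 -m creep '{"offset":[[0,0,-0.03],[0,0,-0.05],[0,0,-0.03],[0,0,0],[0,0,0]],"rotation":[[0,0,0],[0,0,0],[0,0,0],[0,0,0],[0,0,0]]}'
python3 plan.py 477.2 -79.8 160 -93.6
python3 - <<'E'
from h import *
snap("wrist","m_wrist");snap("side","m_side");snap("scene","m_scene")
crop("m_side",190,90,300,175,7,"m1");crop("m_scene",340,80,500,240,4,"m2")
E
```

```text
time_s: 31.72
ee_pos: [530.3, 294.1, 73.1]
ee_rot: [-180.0, 0.0, 86.4]
force: [0.5, -0.1, -0.2]
gripper_width: 50.8
time_s: 32.35
ee_pos: [529.6, 293.8, 182.0]
ee_rot: [-179.9, 0.1, 86.4]
force: [0.5, 0.4, -0.2]
gripper_width: 54.5
t 32.35 at [529.6 293.8 182. ] rot [-1.7989e+02  8.0000e-02  8.6400e+01] ydir -3.6 w 54.5
tool shift before turn [-376.1  -28.8   22.6] norm 377.9 turn toolz 90.0
tool shift after turn [np.float64(-28.8), np.float64(376.1), np.float64(22.6)]
q6 at end ~ 84.1
```

View pics/m1.png

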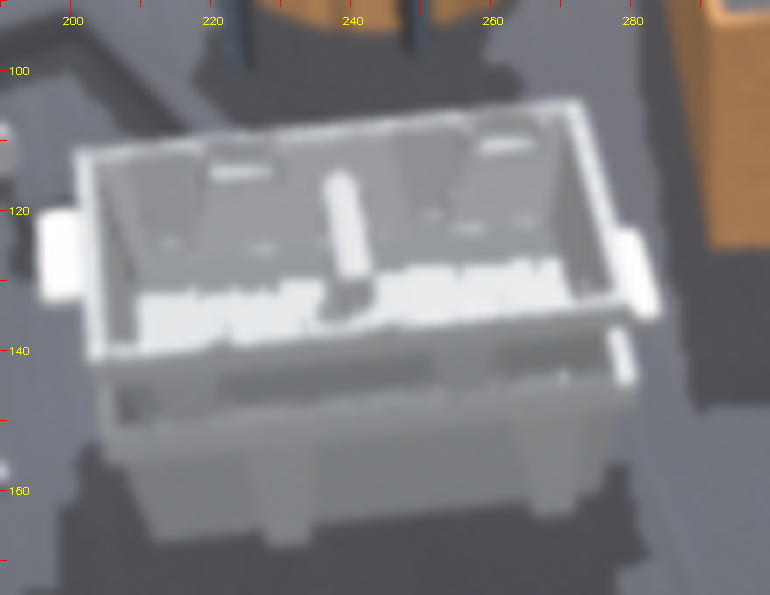

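View pics/m2.png

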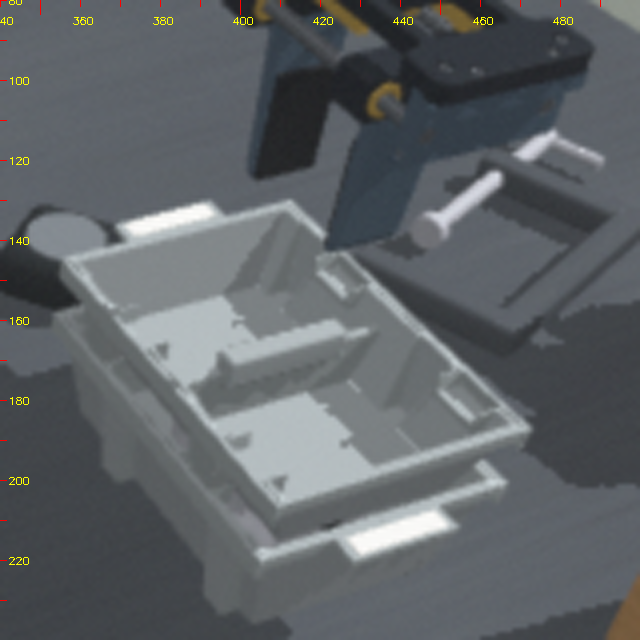

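View pics/m_wrist.png

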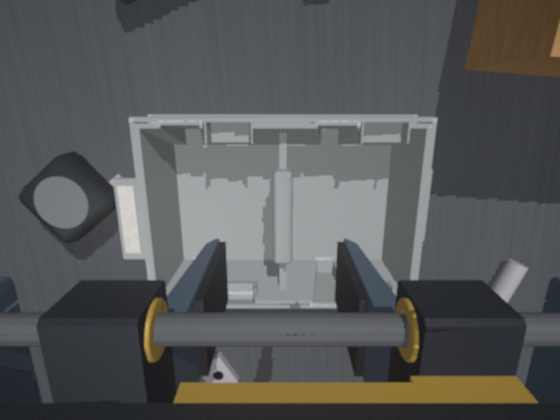

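The tray sits level on the bin with its label opposite and looks seated in both fixed views. Checking the rim height numerically:

```bash
python3 - <<'E'
from h import *
S=camera_params("scene");D=camera_params("side")
l2=lambda x,y:(340+x/4-.4,80+y/4-.4); l1=lambda x,y:(190+x/7-.4,90+y/7-.4)
T=np.array([tri([(S,l2(a,b)),(D,l1(c,d))])[0] for a,b,c,d in ((60,262,90,360),(290,201,78,152),(530,430,578,102),(278,508,632,302))])
print(T.round(1),T.mean(0).round(1)); e=T[2]+T[3]-T[0]-T[1];print(np.degrees(np.arctan2(e[1],e[0])))
E
```

```text
[[427.9 228.7 102.2]
 [437.3 370.  103.2]
 [637.2 358.  102.3]
 [627.7 218.3 101.4]] [532.5 293.7 102.3]
-3.2045899471883197
```

Rim centre is (532.5, 293.7) at z 102.3, so it is seated and centred. Now the short sleeve, with the jaws turned to lie along the tray's y.

```bash
python3 -m creep '{"offset":[[0,0,0],[0,0,0],[0,0,0],[0,0,0],[0,0,0]],"rotation":[[0,0,-10],[0,0,-10],[0,0,-10],[0,0,-10],[0,0,-10]]}' 0
python3 -m creep '{"offset":[[0,0,0],[0,0,0],[0,0,0],[0,0,0],[0,0,0]],"rotation":[[0,0,-10],[0,0,-10],[0,0,-10],[0,0,-10],[0,0,0]]}'
python3 -m creep '{"offset":[[0.0042,-0.0538,0],[0.0042,-0.0538,0],[0.0042,-0.0538,0],[0.0042,-0.0538,0]],"rotation":[[0,0,0],[0,0,0],[0,0,0],[0,0,0]]}'
python3 -m creep '{"offset":[[0.0042,-0.0538,0],[0.0042,-0.0538,0],[0.0042,-0.0538,0.02],[0,0,0.02],[0,0,0]],"rotation":[[0,0,0],[0,0,0],[0,0,0],[0,0,0],[0,0,0]]}'
python3 plan.py 477.2 -79.8 3 86.4
python3 - <<'E'
from h import *
snap("wrist","n_wrist");p=camera_params("wrist");print(proj(p,(477.2,-79.8,26)))
E
```

```text
time_s: 33.12
ee_pos: [529.8, 293.9, 182.1]
ee_rot: [-179.9, -0.0, 136.7]
force: [0.4, 0.0, 0.3]
gripper_width: 91.2
time_s: 33.75
ee_pos: [529.9, 294.0, 182.3]
ee_rot: [-179.9, -0.1, 176.3]
force: [-0.3, 1.0, -0.3]
gripper_width: 91.1
time_s: 34.25
ee_pos: [499.4, 78.9, 183.0]
ee_rot: [-180.0, -0.0, 176.2]
force: [0.8, 0.1, 0.4]
gripper_width: 91.0
time_s: 34.88
ee_pos: [475.9, -80.2, 142.0]
ee_rot: [180.0, -0.2, 176.2]
force: [-0.1, 0.1, 0.3]
gripper_width: 91.5
t 34.875 at [475.9 -80.2 142. ] rot [179.97  -0.23 176.18] ydir 86.2 w 91.5
tool shift before turn [ -1.9   0.4 139. ] norm 139.0 turn toolz -0.22
tool shift after turn [np.float64(-1.9), np.float64(0.4), np.float64(139.0)]
q6 at end ~ -95.9
[280.97264562 206.55074674]
```

View pics/n_wrist.png

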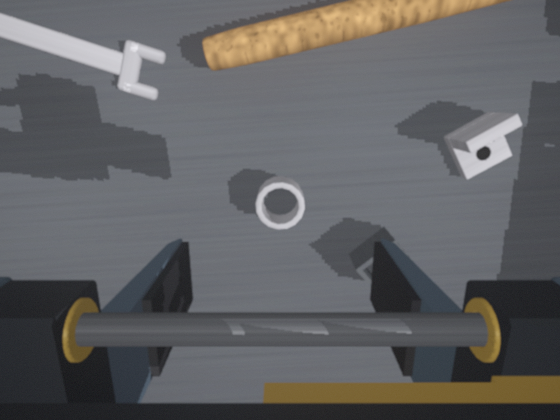

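The ring is at (280,204) against a prediction of (281,206.5), and it is central between the fingers. The dark box (380,255) is clear; I'm narrowing the jaws a little anyway.

```bash
python3 -m creep '{"offset":[[-0.001,0,0.055],[0,0,0.05],[0,0,0.028],[0,0,0.003],[0,0,0]],"rotation":[[0,0,0],[0,0,0],[0,0,0],[0,0,0],[0,0,0]]}' 0.25
python3 -m creep '{"offset":[[0,0,0],[0,0,0],[0,0,0],[0,0,0],[0,0,0]],"rotation":[[0,0,0],[0,0,0],[0,0,0],[0,0,0],[0,0,0]]}' 1 20
python3 plan.py 487.6 296.5 150 86.4
```

```text
time_s: 35.55
ee_pos: [479.6, -79.7, 8.6]
ee_rot: [-180.0, 0.1, 176.4]
force: [0.9, 0.2, -0.0]
gripper_width: 68.4
time_s: 36.17
ee_pos: [478.7, -80.2, 8.0]
ee_rot: [-180.0, 0.1, 176.4]
force: [-0.9, -1.7, 5.3]
gripper_width: 39.5
t 36.175 at [478.7 -80.2   8. ] rot [-1.7997e+02  6.0000e-02  1.7640e+02] ydir 86.4 w 39.5
tool shift before turn [  14.6  376.5 -142.2] norm 402.7 turn toolz 0.0
tool shift after turn [np.float64(14.6), np.float64(376.5), np.float64(-142.2)]
q6 at end ~ -55.1
```

```bash
python3 -m creep '{"offset":[[0,0,0],[0,0,0.002],[0,0,0.002],[0,0,0]],"rotation":[[0,0,0],[0,0,0],[0,0,0],[0,0,0]]}' 0.45
python3 -m creep '{"offset":[[0,0,0],[0,0,0],[0,0,0],[0,0,0]],"rotation":[[0,0,0],[0,0,0],[0,0,0],[0,0,0]]}' 1 20
python3 -m creep '{"offset":[[0,0,-0.04],[0,0,-0.055],[0,0,-0.05],[0,0,0],[0,0,0]],"rotation":[[0,0,0],[0,0,0],[0,0,0],[0,0,0],[0,0,0]]}'
python3 plan.py 487.6 296.5 150 86.4
```

```text
time_s: 36.67
ee_pos: [478.0, -79.8, 3.1]
ee_rot: [180.0, -0.0, 176.4]
force: [0.4, 0.3, -1.1]
gripper_width: 50.0
time_s: 37.17
ee_pos: [478.2, -79.9, 3.4]
ee_rot: [-180.0, -0.0, 176.4]
force: [0.3, -0.2, -0.0]
gripper_width: 40.2
time_s: 37.8
ee_pos: [477.3, -79.7, 147.6]
ee_rot: [180.0, -0.1, 176.4]
force: [-0.2, 0.9, -2.1]
gripper_width: 39.9
t 37.8 at [477.3 -79.7 147.6] rot [ 1.7999e+02 -1.0000e-01  1.7639e+02] ydir 86.4 w 39.9
tool shift before turn [ 13.4 376.2  -2.3] norm 376.4 turn toolz -0.01
tool shift after turn [np.float64(13.4), np.float64(376.2), np.float64(-2.3)]
q6 at end ~ -55.1
```

```bash
python3 -m creep '{"offset":[[0.0019,0.0537,0],[0.0019,0.0537,0],[0.0019,0.0537,0],[0.0019,0.0537,0]],"rotation":[[0,0,0],[0,0,0],[0,0,0],[0,0,0]]}'
python3 -m creep '{"offset":[[0.0019,0.0537,0],[0.0019,0.0537,0],[0.0019,0.0537,0],[0,0,0],[0,0,0]],"rotation":[[0,0,0],[0,0,0],[0,0,0],[0,0,0],[0,0,0]]}'
python3 plan.py 487.6 296.5 68 86.4
python3 - <<'E'
from h import *
snap("wrist","o_wrist")
E
```

```text
time_s: 38.3
ee_pos: [482.7, 136.2, 146.1]
ee_rot: [-179.9, -0.2, 176.4]
force: [0.4, 0.1, -1.2]
gripper_width: 40.3
time_s: 38.92
ee_pos: [487.4, 295.1, 146.3]
ee_rot: [-179.8, -0.2, 176.4]
force: [-0.8, -0.7, -1.4]
gripper_width: 39.8
t 38.925 at [487.4 295.1 146.3] rot [-179.82   -0.21  176.43] ydir 86.4 w 39.8
tool shift before turn [-0.4  1.6 78.3] norm 78.3 turn toolz 0.03
tool shift after turn [np.float64(-0.4), np.float64(1.6), np.float64(78.3)]
q6 at end ~ -55.1
```

View pics/o_wrist.png

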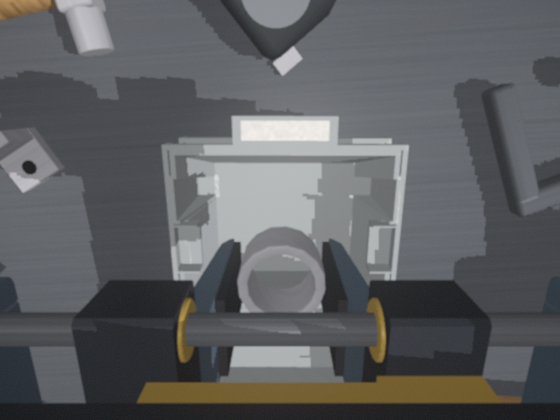

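The sleeve is centred between the tray's sides, in the label-side half. Lowering.

```bash
python3 -m creep '{"offset":[[0,0.001,0.04],[0,0,0.028],[0,0,0.008],[0,0,0.002],[0,0,0]],"rotation":[[0,0,0],[0,0,0],[0,0,0],[0,0,0],[0,0,0]]}'
python3 -m creep '{"offset":[[0,0,0.001],[0,0,0.001],[0,0,0]],"rotation":[[0,0,0],[0,0,0],[0,0,0]]}'
```

```text
time_s: 39.6
ee_pos: [489.5, 297.1, 71.4]
ee_rot: [179.9, 0.1, 176.4]
force: [0.3, -0.2, -0.7]
gripper_width: 39.7
time_s: 39.98
ee_pos: [488.7, 297.1, 68.6]
ee_rot: [180.0, 0.0, 176.4]
force: [-0.0, 0.6, -1.7]
gripper_width: 39.7
```

```bash
python3 -m creep '{"offset":[[0,0,0.0015],[0,0,0.001],[0,0,0]],"rotation":[[0,0,0],[0,0,0],[0,0,0]]}'
python3 -m creep '{"offset":[[0,0,0.0008],[0,0,0]],"rotation":[[0,0,0],[0,0,0]]}'
```

```text
time_s: 40.35
ee_pos: [488.6, 297.0, 65.7]
ee_rot: [-180.0, -0.0, 176.4]
force: [-0.2, 0.3, -1.2]
gripper_width: 39.9
time_s: 40.6
ee_pos: [488.7, 297.1, 65.4]
ee_rot: [180.0, 0.0, 176.4]
force: [-0.3, -0.0, 1.8]
gripper_width: 40.0
```

Contact. Releasing and heading for the angle.

```bash
python3 -m creep '{"offset":[[0,0,0],[0,0,0],[0,0,0]],"rotation":[[0,0,0],[0,0,0],[0,0,0]]}' 0.4
python3 -m creep '{"offset":[[0,0,-0.03],[0,0,-0.05],[0,0,-0.03],[0,0,0],[0,0,0]],"rotation":[[0,0,0],[0,0,0],[0,0,0],[0,0,10],[0,0,10]]}'
python3 -m creep '{"offset":[[0,0,0],[0,0,0],[0,0,0],[0,0,0]],"rotation":[[0,0,10],[0,0,10],[0,0,10],[0,0,9.8]]}'
python3 plan.py 428.2 76.5 150 26.6
python3 - <<'E'
from h import *
S=camera_params("scene");print([onz(S,u,20).round(0) for u in ((285,148),(310,162),(312,170))])
snap("scene","p_scene");crop("p_scene",340,80,500,240,4,"p1")
E
```

```text
time_s: 40.98
ee_pos: [488.7, 297.1, 65.1]
ee_rot: [-180.0, 0.0, 176.4]
force: [-0.5, -0.5, -1.0]
gripper_width: 54.4
time_s: 41.6
ee_pos: [488.8, 297.2, 175.8]
ee_rot: [179.9, 0.0, 156.1]
force: [1.0, 0.1, -1.0]
gripper_width: 54.6
time_s: 42.1
ee_pos: [488.6, 297.0, 175.0]
ee_rot: [-180.0, 0.0, 116.3]
force: [-1.0, 0.4, -0.7]
gripper_width: 54.6
t 42.1 at [488.6 297.  175. ] rot [-1.7999e+02  1.0000e-02  1.1627e+02] ydir 26.3 w 54.6
tool shift before turn [-171.  -151.8   25.1] norm 230.0 turn toolz -0.33
tool shift after turn [np.float64(-170.1), np.float64(-152.8), np.float64(25.1)]
q6 at end ~ -16.5
[array([278., 139.,  20.]), array([350., 168.,  20.]), array([377., 158.,  20.])]
```

View pics/p1.png

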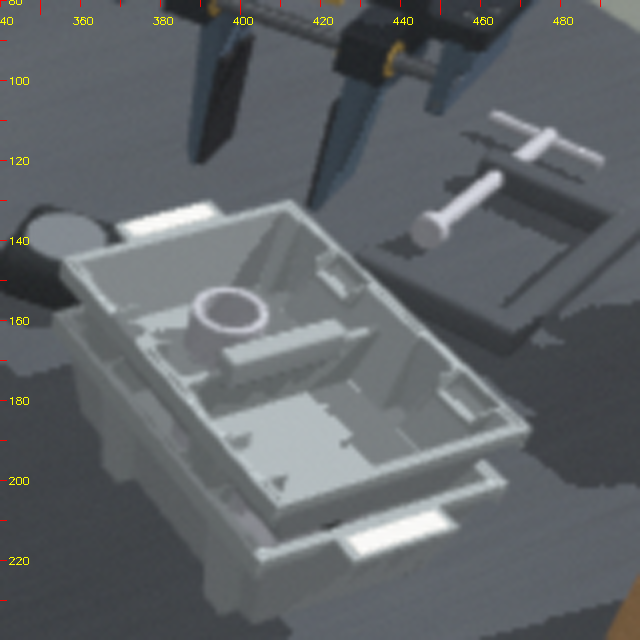

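The short sleeve stands in the tray half behind the bar, ring at about (397,157). The hammer is clear of the angle. Moving on.

```bash
python3 -m creep '{"offset":[[-0.0427,-0.038,0],[-0.0427,-0.038,0],[-0.0427,-0.038,0],[-0.0427,-0.038,0.025],[0,0,0]],"rotation":[[0,0,0],[0,0,0],[0,0,0],[0,0,-0.3],[0,0,0]]}'
python3 -m creep '{"offset":[[0,0,0.02],[0,0,0]],"rotation":[[0,0,0],[0,0,0]]}'
python3 plan.py 428.2 76.5 14 26.6
python3 - <<'E'
from h import *
snap("wrist","q_wrist");crop("q_wrist",200,130,380,280,4,"q1");p=camera_params("wrist");print(proj(p,(428.2,76.5,40)))
E
```

```text
time_s: 42.78
ee_pos: [426.4, 73.2, 148.8]
ee_rot: [-179.7, -0.0, 116.8]
force: [0.3, 1.1, 0.1]
gripper_width: 54.8
time_s: 43.02
ee_pos: [428.9, 76.7, 129.6]
ee_rot: [-179.9, -0.0, 117.0]
force: [-0.1, -0.4, -0.1]
gripper_width: 54.8
t 43.025 at [428.9  76.7 129.6] rot [-1.7990e+02 -4.0000e-02  1.1699e+02] ydir 27.0 w 54.8
tool shift before turn [ 1.000e-01 -5.000e-01  1.156e+02] norm 115.6 turn toolz 0.39
tool shift after turn [np.float64(0.1), np.float64(-0.5), np.float64(115.6)]
q6 at end ~ -16.5
[278.84946195 215.88717257]
```

View pics/q1.png

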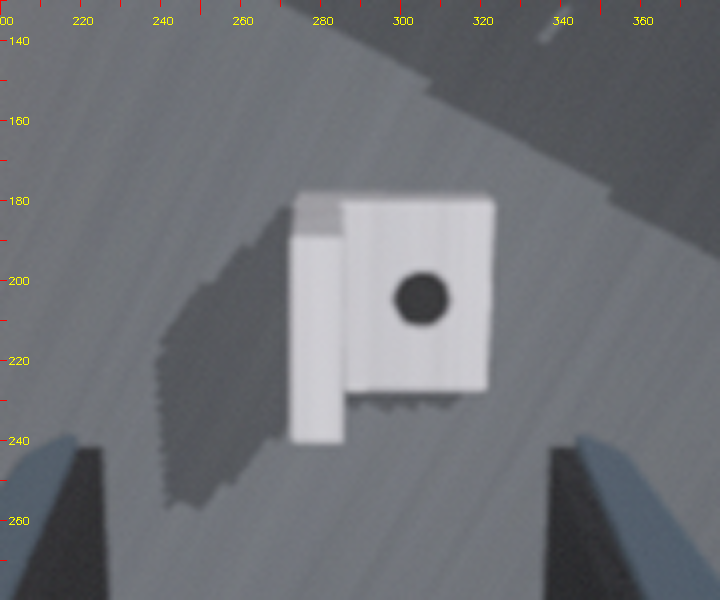

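The leg's top centre is at (279,214.5) against a prediction of (279,216), square to the jaws. Descending and gripping.

```bash
python3 -m creep '{"offset":[[0,0,0.055],[0,0,0.04],[0,0,0.017],[0,0,0.002],[0,0,0]],"rotation":[[0,0,0],[0,0,0],[0,0,0],[0,0,0],[0,0,0]]}'
python3 -m creep '{"offset":[[0,0,0],[0,0,0],[0,0,0],[0,0,0],[0,0,0]],"rotation":[[0,0,0],[0,0,0],[0,0,0],[0,0,0],[0,0,0]]}' 1 35
python3 -m creep '{"offset":[[0,0,0],[0,0,0]],"rotation":[[0,0,0],[0,0,0]]}'
```

```text
time_s: 43.7
ee_pos: [430.4, 76.8, 17.0]
ee_rot: [179.9, 0.0, 117.0]
force: [-0.6, -0.0, 0.4]
gripper_width: 54.7
time_s: 44.32
ee_pos: [428.7, 76.1, 16.1]
ee_rot: [-179.9, -0.0, 116.9]
force: [-1.4, -1.2, 2.3]
gripper_width: 9.6
time_s: 44.58
ee_pos: [428.7, 76.1, 16.1]
ee_rot: [-179.9, -0.0, 116.9]
force: [-1.3, -3.0, 4.0]
gripper_width: 9.8
```

```bash
python3 -m creep '{"offset":[[0,0,-0.04],[0,0,-0.055],[0,0,-0.045],[0,0,0],[0,0,0]],"rotation":[[0,0,0],[0,0,0],[0,0,-10],[0,0,-10],[0,0,-10]]}'
python3 -m creep '{"offset":[[0,0,0],[0,0,0],[0,0,0],[0,0,0]],"rotation":[[0,0,-10],[0,0,-10],[0,0,-9.5],[0,0,0]]}'
python3 plan.py 576.4 276 82 86.4
```

```text
time_s: 45.2
ee_pos: [429.6, 76.5, 156.5]
ee_rot: [179.9, 0.1, 147.2]
force: [-0.5, 0.3, -2.0]
gripper_width: 9.9
time_s: 45.7
ee_pos: [429.3, 76.4, 155.7]
ee_rot: [180.0, -0.0, 176.3]
force: [-0.5, 0.3, -2.0]
gripper_width: 9.4
t 45.7 at [429.3  76.4 155.7] rot [ 1.8000e+02 -1.0000e-02  1.7629e+02] ydir 86.3 w 9.4
tool shift before turn [-133.9  208.7   73.7] norm 258.7 turn toolz -0.11
tool shift after turn [np.float64(-134.3), np.float64(208.4), np.float64(73.7)]
q6 at end ~ -60.8
```

```bash
python3 -m creep '{"offset":[[-0.0268,0.0417,0],[-0.0268,0.0417,0],[-0.0268,0.0417,0],[-0.0268,0.0417,0],[-0.0268,0.0417,0]],"rotation":[[0,0,0],[0,0,0],[0,0,0],[0,0,0],[0,0,0]]}'
python3 -m creep '{"offset":[[0,0,0],[0,0,0],[0,0,0]],"rotation":[[0,0,0],[0,0,0],[0,0,0]]}'
python3 plan.py 576.4 276 82 86.4
python3 - <<'E'
from h import *
snap("wrist","r_wrist")
E
```

```text
time_s: 46.32
ee_pos: [577.0, 277.5, 155.5]
ee_rot: [-180.0, -0.0, 176.2]
force: [0.8, 0.2, -1.2]
gripper_width: 9.6
time_s: 46.7
ee_pos: [575.4, 275.0, 156.1]
ee_rot: [-180.0, -0.0, 176.3]
force: [-0.4, -0.1, -1.2]
gripper_width: 10.1
t 46.7 at [575.4 275.  156.1] rot [-1.7996e+02 -4.0000e-02  1.7631e+02] ydir 86.3 w 10.1
tool shift before turn [-1.   1.1 74.1] norm 74.1 turn toolz -0.09
tool shift after turn [np.float64(-1.0), np.float64(1.1), np.float64(74.1)]
q6 at end ~ -60.8
```

View pics/r_wrist.png

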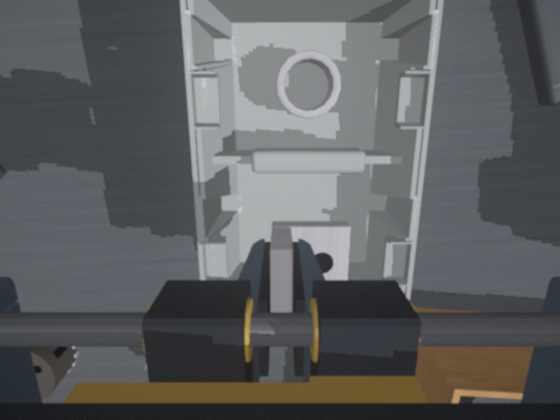

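The angle is held upright over the empty half. The bar is at (308,160) and the sleeve ring at (308,84), on the other side. Lowering.

```bash
python3 -m creep '{"offset":[[-0.001,0.001,0.04],[0,0,0.026],[0,0,0.006],[0,0,0.002],[0,0,0]],"rotation":[[0,0,0],[0,0,0],[0,0,0],[0,0,0],[0,0,0]]}'
python3 -m creep '{"offset":[[0,0,0.0015],[0,0,0.001],[0,0,0]],"rotation":[[0,0,0],[0,0,0],[0,0,0]]}'
```

```text
time_s: 47.38
ee_pos: [577.9, 277.1, 83.4]
ee_rot: [179.9, 0.1, 176.4]
force: [0.2, 0.7, -2.1]
gripper_width: 9.8
time_s: 47.75
ee_pos: [577.2, 276.9, 79.7]
ee_rot: [-180.0, 0.0, 176.4]
force: [0.1, 0.0, -2.1]
gripper_width: 9.9
```

```bash
python3 -m creep '{"offset":[[0,0,0.001],[0,0,0.0007],[0,0,0]],"rotation":[[0,0,0],[0,0,0],[0,0,0]]}'
```

```text
time_s: 48.12
ee_pos: [577.2, 276.9, 78.2]
ee_rot: [-180.0, 0.0, 176.4]
force: [-0.3, -0.3, 0.4]
gripper_width: 9.4
```

```bash
python3 -m creep '{"offset":[[0,0,0],[0,0,0],[0,0,0]],"rotation":[[0,0,0],[0,0,0],[0,0,0]]}' 0.65
python3 -m creep '{"offset":[[0,0,-0.03],[0,0,-0.05],[0,0,-0.05],[0,-0.03,-0.02],[0,-0.06,0]],"rotation":[[0,0,0],[0,0,0],[0,0,0],[0,0,0],[0,0,0]]}'
python3 -m creep '{"offset":[[0,-0.06,0],[0,-0.06,0],[0,-0.03,0],[0,0,0],[0,0,0]],"rotation":[[0,0,0],[0,0,0],[0,0,0],[0,0,0],[0,0,0]]}'
python3 - <<'E'
from h import *
snap("wrist","s_wrist");snap("side","s_side");snap("scene","s_scene")
crop("s_side",190,90,300,175,7,"s1");crop("s_scene",340,110,490,240,5,"s2")
E
```

```text
time_s: 48.5
ee_pos: [577.2, 277.0, 78.0]
ee_rot: [180.0, 0.0, 176.4]
force: [0.2, -0.4, 0.1]
gripper_width: 31.9
time_s: 49.12
ee_pos: [572.8, 188.0, 230.2]
ee_rot: [179.9, 0.3, 176.6]
force: [1.1, -1.1, -0.0]
gripper_width: 31.9
time_s: 49.75
ee_pos: [562.2, 38.0, 228.0]
ee_rot: [180.0, 0.0, 176.4]
force: [0.6, -0.3, 0.2]
gripper_width: 32.1
```

View pics/s1.png

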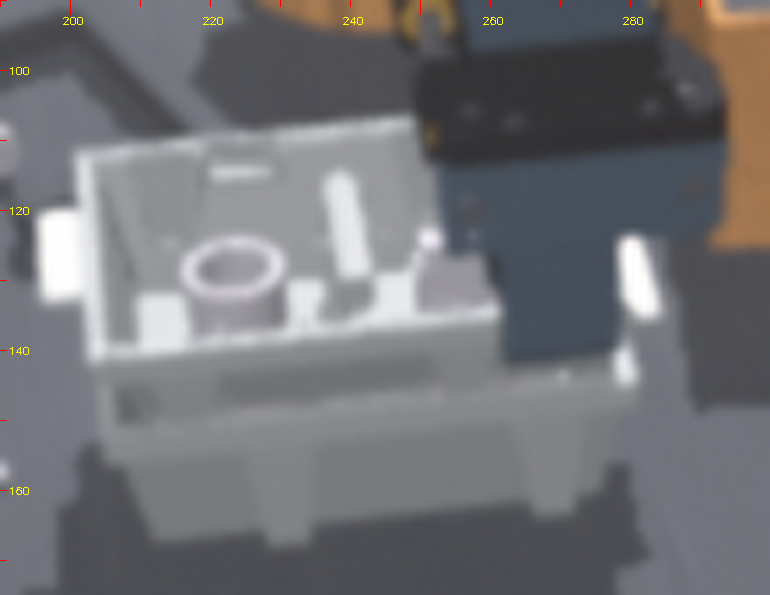

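View pics/s2.png

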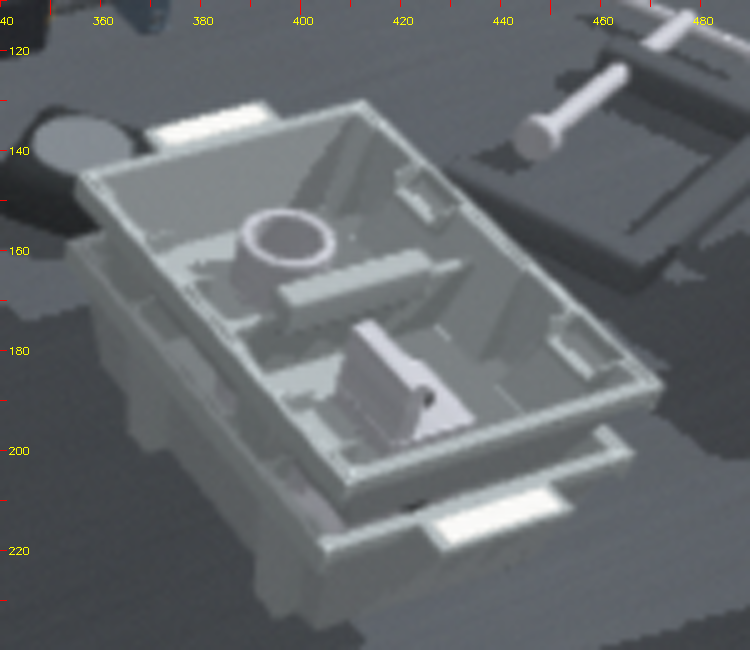

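View pics/s_scene.png

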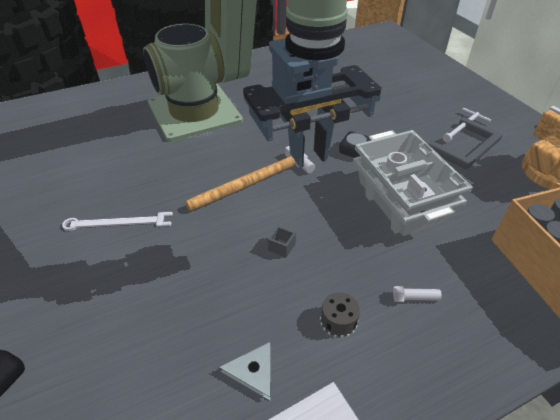

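Everything stands: sleeve ring at (398,158) and angle at (420,186) on opposite sides of the bar, tray corners unchanged since seating ((355.6,145.6) and (472.6,187)), gripper clear. Handing in.

```bash
python3 - <<'E'
from workcell import env
s=env.state();print(s["time_s"],s["force"],s["ee_pos"]); env.job_done()
E
```

```text
49.9 [0.15805056 0.40177148 0.27415054] [562.17927289  38.59552916 227.82188799]
the job is handed in; nothing more can be done
```

The job is done and handed in at 49.9 s, with no verdict reported.

- **Deep bin:** I stood the long sleeve and the U-channel in the deep bin and left the bin where it was.
- **Tray:** I stacked the tray half a turn round on the bin. It took one regrasp on the bench, because the last joint couldn't turn that far in one go.
- **Tray kit:** The short sleeve and the angle bracket went into the tray after stacking, one on each side of its grip bar.

**Last checks:**
- **Tray seating:** Measured after I released it, the tray rim was centred at (532.5, 293.7) mm and 102.3 mm high. The bin centre is (532.4, 293.7) and the expected rim height is 102. The tray's label is at the end opposite the bin's.
- **Parts:** The closing pictures show the short sleeve and angle bracket upright in the tray. I last saw the long sleeve and channel fully, both upright, before the tray covered them; the final picture shows only glimpses through the gap. I judged uprightness by eye, with a calculated check on the long sleeve only.
- **Bin and gripper:** Bin corners were within about 2 mm of where they started, by pixel comparison, and the gripper was clear of everything.

**Disagreements:** The wrist camera's positions differed from the fixed cameras' by about 1–4 mm, which the clearances absorbed. In the last side view the hand hid the label end of the bin, so I checked that end from the scene camera only. No check failed.

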